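# Load the tilted battery cradle and bring it under the test probe

### The arm

A 7-joint arm with a two-finger parallel gripper is mounted at the origin on a cart in front of the work surface, level with it; the furniture and walls round the work are solid. World frame = base frame: x ahead of the robot, y to its left, z up, the work surface at z = 0. Lengths are in m, angles in rad, forces in N, time in s.
With the tool pointing down it reaches from about 0.425 to 0.925 m from the base axis. Payload 6.8 kg.
Tool frame: the origin (TCP) lies between the finger pads; the fingertips stand finger_overhang ahead of it and the grasp point (between the pads) lies 6 mm ahead of it (finger_overhang is the distance from the TCP to the fingertips, in m); z points along the fingers, y is the line along which they close (so a half turn about z gives the same grasp; the last joint's range is limited). The gripper opens to 85 mm and grips with 20 to 120 N. Pads are 22 mm wide; open, the fingers measure 114 mm over their backs; the gripper's body (76 mm by 85 mm) begins 54 mm behind the grasp point. The pads swing forward as they close: fully open they stand 13 mm farther back than shut.
Start: joints at [1.219, 0.477, 0.022, 1.555, -0.011, 1.109, -0.083], TCP at [0.163, -0.655, 0.256] pointing down, gripper open.
Joint ranges: [-2.96, 2.96], [-0.34, 2.1], [-1.41, 1.46], [0.24, 2.44], [-1.37, 4.51], [0.17, 1.92], [-2.96, 2.96]. Speed limits (rad/s): [2.39, 2.39, 3.14, 3.14, 3.14, 3.14, 3.14].

### API

Orientations are given as a unit quaternion [w, x, y, z].
In Python, from station import * gives the robot as it stands.
- The arm moves only by the tool drive_tool, never from a script. Its argument "increments" is a list of rows, each an object of numbers: "claw": the finger opening in m, from 0 to 0.0854; "dx", "dy", "dz": the shift along the tool's x, y, z in m; "wx", "wy", "wz": the turn, a rotation vector about the tool's x, y, z in degrees. A call has 1 to 20 rows; each row shifts and turns the commanded pose from where the row before left it, along the tool's axes as they then stand; what a row does not reach is not made up. A row lasts 1/8 s, in which the tool goes at most 62.5 mm and 10.7 degrees, less where a joint would pass 70% of its speed; a pose out of reach is approached as far as the arm can. A call with a gripper value outside its range is refused whole. The fingers move at their own pace and stop on an object; "newtons" is the grip in N (left out, the last holds). Time passes only in rows, so rows that do not move let the fingers close. It gives the time, the measured TCP pose, the force, the opening and the grip force at its end, in the units of the state.
- get_obs(): the state, without advancing time (a new reading comes with each control period).
- read_camera(name): name is "side" or "top" or "wrist"; returns (picture, depth): 420x560x3 uint8, red, green, blue; 420x560 float32, m along the optical axis (not along the pixel's ray), 0 where there is no reading.
- calibration(name): a dict with "intrinsics" (3x3 intrinsics, pixels), "k1" (the pictures are not rectified: a ray, as slopes to the right and down, at radius r is drawn at 1 + k1 r^2 times it, then the intrinsics apply), "R" (3x3) and "t" (3): a world point X has camera coordinates R X + t; the wrist camera has in their place "mount" (4x4, takes a point from camera to tool coordinates, whose origin is the TCP and whose axes are the flange's). Camera axes: x right, y down, z forward; pixel columns grow to the right and rows downward; lengths in m; the calibration is good to about 2 mm. A picture is of the moment at which its call begins: read the wrist's pose just before it. calibration takes no time and is no camera call.
- hand_in(): hands the job in; it is judged then, once.
The state is a dict: "t": time; "q": joint angles; "joint_vel": joint speeds; "joint_torque": joint torques, N m; "eef_pos": TCP position; "tool_rot": TCP orientation; "contact_force": force on the tool from outside, world axes, zero at the start; "torque": the same for the moment, N m; "gripper_width": opening from 0.0 (shut) to 1.0 (fully open); "grasp_force": force on a finger pad.
Only numpy, scipy, OpenCV 4.12 (cv2) and the standard library are available. Lean on these libraries where they do the work, as an engineer would, in place of code of your own. Each camera call takes 0.05 s, during which the arm holds its last target. There are 200 camera calls.

### The job

Stack all the battery packs that lie on the bench in one pile on the tilted cradle, flat on one another and squarely in line, each with its terminal end right up against the backstop. Then slide the sled until the centre dot of the outer brass contact disc is exactly under the probe needle, let the sled stand, push the probe's cap all the way down and let it spring back; do the same with the inner disc, and slide the loaded sled home again to its stop at the end away from the probe. Never push the probe down anywhere but over a dot, and leave the jar, the loupe and the tape where they are.

Things in the scene. Friction and masses are not known exactly. Their poses are not given: they have to be found in the camera images.
- cradle (a point): Tilted pack cradle, rigid on the sled. Origin: on the bed surface, midway across, 45 mm above the bench. x runs down the slope (0.26 rad below level, roughly towards the robot) to the backstop, y is level across the slope, z stands square off the bed. The bed runs from x=-46 to +40 mm, is 56 mm wide (y) and has no side walls.
- backstop (a point): Foot of the backstop's face, midway across, on the bed (x=+40 mm in the cradle's frame). The backstop is a plate square to the bed, rigid with it: 40 mm wide, 74 mm high along the cradle's z, 6 mm thick, with brass contact strips on its face.
- sled (a joint): Slide of the sled along the station's rails, in m: 0 is the home stop (at the robot's right), growing to 0.15 as the sled moves along the cradle's -y (roughly to the robot's left) towards the probe. Friction about 2.5 N, no spring; it stays where it is left.
- sled_handle (a point): Centre of the top of the sled's black grip block on the far side of the cradle, 88 mm up-slope (cradle -x) from the cradle's middle: 16 mm along the cradle's x, 18 mm across (the sliding direction), 40 mm tall; its top is 62 mm and the sled plate round its foot 23 mm above the bench. Rigid with the sled.
- outer_disc (a point): Centre of the top of the outer of two brass contact discs (each 20 mm across, with a dark centre dot) on the sled's side lug: 90 mm from the cradle's middle on the probe side, 26 mm above the bench. Moves with the sled.
- inner_disc (a point): The same of the inner contact disc, next to the cradle: 55 mm from the cradle's middle on the probe side, 35 mm from the outer disc in the sliding direction.
- probe_tip (a point): Point of the probe needle, which points straight down from the probe stand's arm, 38 mm above the bench at rest. The stand is fixed; its arm (20 mm wide, 82 to 98 mm above the bench) runs from the needle towards the robot, to a 105 mm tall column 108 mm from it.
- plunger_top (a point): Centre of the top of the black push cap (26 mm across) straight above the needle, 126 mm above the bench at rest.
- plunger (a joint): How far the needle's spring plunger is pushed straight down, in m: 0 at rest, 0.011 at its stop; about 1.4 N to start and 5.3 N at the stop; springs back.
- pack_0: Battery pack, a closed white plastic case 70 (x) x 44 (y) x 22 (z) mm, 90 to 180 g, with two brass terminals at its +x end and grip ribs at the -x end. Origin: centre of its underside, z up. At the start it lies flat on the bench. May be absent.
- pack_0_end (a point): Centre of the terminal end face of pack_0 (35 mm along its x from the middle, 11 mm above its underside).
- pack_1: Battery pack, a closed white plastic case 70 (x) x 44 (y) x 22 (z) mm, 90 to 180 g, with two brass terminals at its +x end and grip ribs at the -x end. Origin: centre of its underside, z up. At the start it lies flat on the bench. May be absent.
- pack_1_end (a point): Centre of the terminal end face of pack_1 (35 mm along its x from the middle, 11 mm above its underside).
- pack_2: Battery pack, a closed white plastic case 70 (x) x 44 (y) x 22 (z) mm, 90 to 180 g, with two brass terminals at its +x end and grip ribs at the -x end. Origin: centre of its underside, z up. At the start it lies flat on the bench. May be absent.
- pack_2_end (a point): Centre of the terminal end face of pack_2 (35 mm along its x from the middle, 11 mm above its underside).
- pack_3: Battery pack, a closed white plastic case 70 (x) x 44 (y) x 22 (z) mm, 90 to 180 g, with two brass terminals at its +x end and grip ribs at the -x end. Origin: centre of its underside, z up. At the start it lies flat on the bench. May be absent.
- pack_3_end (a point): Centre of the terminal end face of pack_3 (35 mm along its x from the middle, 11 mm above its underside).
- paste_jar: Bystander: screw-lid jar, 46 mm across, 40 mm tall; origin under its centre.
- loupe: Bystander: black loupe, 34 mm across, 26 mm tall; origin under its centre.
- tape_kapton: Bystander: small roll of amber tape lying flat, 52 mm across, 12 mm tall; origin under its centre.
Mind the look-alikes: they are no part of the job. Leave any orange or purple look-alike of the pack_0 alone. Leave any red look-alike of the pack_2 alone.

How it is judged:
By the outcome, as a careful person would: the job done as asked, in the order asked, and still so for the second after the job is handed in, with the robot touching nothing.
Of pack_0, pack_1, pack_2, pack_3 only 3 to 4 are there at a start; the rules pass over those that are not, and their reading is None.
At some moment in a run one of pack_0, pack_1, pack_2, pack_3 may be knocked a few centimetres aside while the robot is not near it.
Once in a run the grip may slacken for a moment while it holds something.
It also fails if it takes over 210 s, if anything falls off the work surface, if the arm or the gripper's body presses on something with over 40 N, if the wrist force passes 120 N, or if a joint passes its speed limit or range.

## Working session

There is one attempt and no reset: what is moved stays moved. The work goes in short steps, Python scripts to look and compute and a tool call to move; the robot and the scene stay as the last step left them, time stands still between calls to the robot, and variables do not carry over. Pictures are saved under pics/ and viewed, at most 14 in all, crops included, and the job is handed in when it is done.

Besides the shell and the picture viewer there is one more tool, called after "Emit:" as a command line: name --argument value ..., lists and objects as JSON in quotes. drive_tool: Moves the arm, as the interface text tells. Its arguments: {"type":"object","properties":{"increments":{"type":"array","items":{"type":"object","properties":{"claw":{"type":"number"},"dx":{"type":"number"},"dy":{"type":"number"},"dz":{"type":"number"},"wx":{"type":"number"},"wy":{"type":"number"},"wz":{"type":"number"}}}},"newtons":{"type":"number"}},"required":["increments"]}

```bash
ls; mkdir -p pics
cat > h.py <<'E'
from station import *
import numpy as np, cv2
from scipy.spatial.transform import Rotation as Ro
def cam(name):
    o=get_obs(); c=calibration(name); im,d=read_camera(name)
    if name=='wrist':
        q=o['tool_rot']; T=np.eye(4); T[:3,:3]=Ro.from_quat([q[1],q[2],q[3],q[0]]).as_matrix(); T[:3,3]=o['eef_pos']
        M=T@np.array(c['mount']); R=M[:3,:3].T; t=-R@M[:3,3]
    else: R=np.array(c['R']); t=np.array(c['t'])
    return dict(im=im,d=d,K=np.array(c['intrinsics']),k1=c['k1'],R=R,t=t)
def save(c,f,box=None,s=1):
    im=c['im']
    if box: im=im[box[1]:box[3],box[0]:box[2]]
    cv2.imwrite(f,cv2.resize(im[:,:,::-1],None,fx=s,fy=s,interpolation=cv2.INTER_CUBIC))
def ray(c,u,v):
    K=c['K']; xd=np.array([(u-K[0,2])/K[0,0],(v-K[1,2])/K[1,1]]); x=xd.copy()
    for _ in range(10): x=xd/(1+c['k1']*(x@x))
    return np.array([x[0],x[1],1.])
def at_z(c,u,v,z):
    r=c['R'].T@ray(c,u,v); o=-c['R'].T@c['t']
    return o+r*(z-o[2])/r[2]
def at_d(c,u,v):
    d=c['d'][int(round(v)),int(round(u))]
    return c['R'].T@(ray(c,u,v)*d-c['t'])
def proj(c,X):
    p=c['R']@np.array(X)+c['t']; x=p[:2]/p[2]; x=x*(1+c['k1']*(x@x)); return c['K'][:2,:2]@x+c['K'][:2,2]
E
python3 - <<'E'
from h import *
import pickle
for n in ('top','side'):
    c=cam(n); save(c,f'pics/{n}0.png',s=1.42); pickle.dump(c,open(n+'.pkl','wb'))
    print(n,-c['R'].T@c['t'],c['R'][2])
o=get_obs(); print(o); print(finger_overhang if 'finger_overhang' in globals() else '')
E
```

```text
pics
top [ 0.23783463 -0.00981156  1.58150661] [ 0.18890729  0.00351965 -0.98198862]
side [0.461703   0.94890795 0.83175947] [ 0.05705674 -0.80996905 -0.58369056]
{'t': 0.1, 'q': array([ 1.21889891,  0.47768287,  0.02231001,  1.55637481, -0.01151075,
        1.10929151, -0.08312068]), 'joint_vel': array([-2.09774435e-03, -1.93050935e-03, -1.03657201e-05, -2.48097474e-03,
        5.13033381e-04, -2.02542565e-03,  3.90848168e-04]), 'joint_torque': array([ 3.88665096e-03, -5.97760785e+01,  1.61332246e+00, -2.81952113e+01,
        1.27583864e-02,  5.09690261e-03,  1.29867880e-05]), 'eef_pos': array([ 0.16282992, -0.65454765,  0.25543606]), 'tool_rot': array([-8.01597290e-04,  9.92577800e-01,  1.21608583e-01, -1.45047293e-04]), 'contact_force': array([-0.27296561,  0.46085383, -0.35072862]), 'torque': array([ 0.02391806,  0.02185122, -0.03166575]), 'grasp_force': 0.0, 'gripper_width': 0.9984336289658334}
0.025
```

View pics/top0.png

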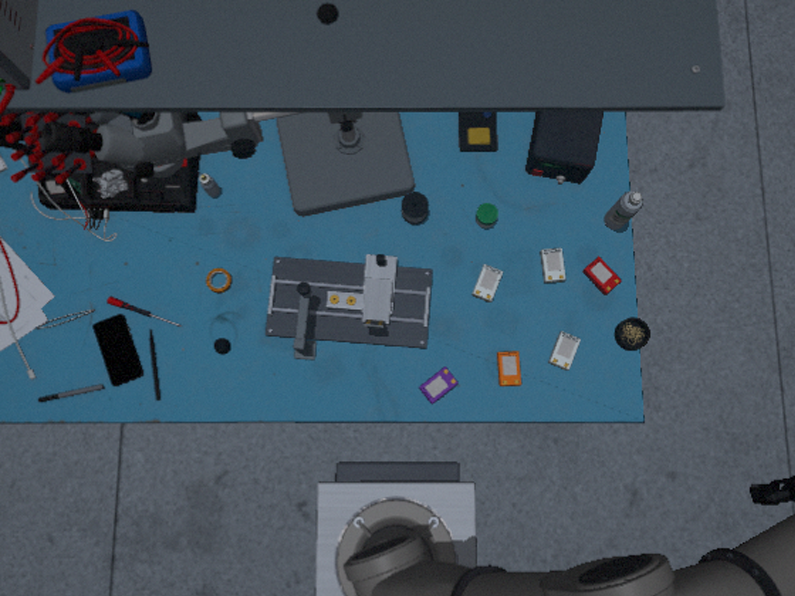

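View pics/side0.png

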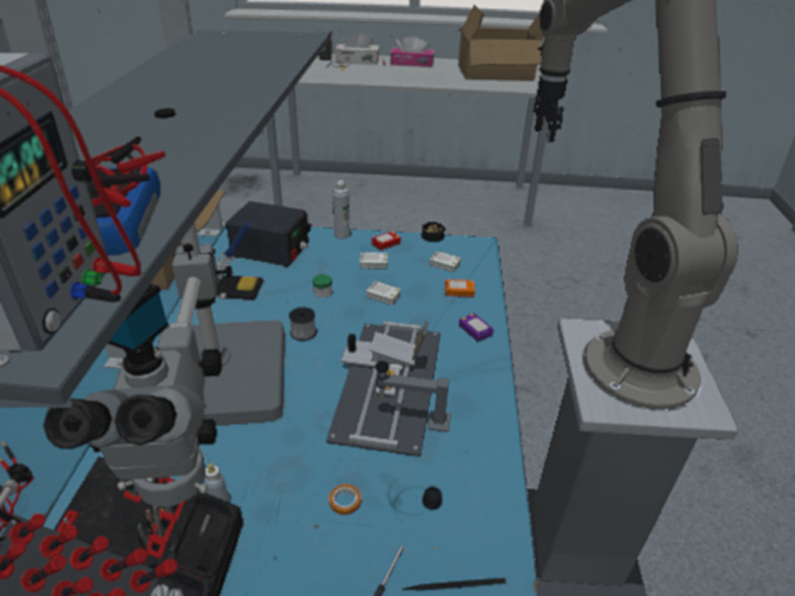

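The top picture shows three white packs, at (488,283), (553,265) and (565,350). The look-alikes are purple (438,385), orange (509,368) and red (602,275). The station is at (350,300), with the probe cap at (305,290). Next I'll enlarge the packs and the station.

Run:
```python
from h import *
import pickle
c=pickle.load(open('top.pkl','rb'))
a=c['im'][170:260,325:445]; b=c['im'][175:255,180:310]
a=cv2.resize(a,(780,585),interpolation=cv2.INTER_CUBIC)
cv2.imwrite('pics/packs.png',a[:,:,::-1])
b=cv2.resize(b,(780,480),interpolation=cv2.INTER_CUBIC)
cv2.imwrite('pics/station.png',b[:,:,::-1])
# white packs
m=(c['im'].min(2)>120).astype(np.uint8); m[:, :320]=0; m[:160]=0;m[280:]=0
n,l,s,ce=cv2.connectedComponentsWithStats(m)
for i in range(1,n):
    if s[i,4]>60: 
        r=cv2.minAreaRect(np.argwhere(l==i)[:,::-1].astype(np.float32)); print(s[i],r,at_z(c,*r[0],.022))
```

```text
[382 175  16  23 263] ((389.50006103515625, 186.0), (21.706079483032227, 13.891889572143555), 82.87498474121094) [ 0.59662496 -0.33154884  0.022     ]
[417 185  14  14 107] ((423.00006103515625, 191.50001525878906), (12.020814895629883, 7.778173923492432), 45.0) [ 0.57947884 -0.43067561  0.022     ]
[333 186  21  25 272] ((343.25860595703125, 198.60345458984375), (13.92715072631836, 21.726356506347656), 21.801410675048828) [ 0.55847059 -0.19229624  0.022     ]
[388 234  21  26 277] ((397.5025939941406, 246.69329833984375), (14.359163284301758, 21.897722244262695), 21.037511825561523) [ 0.41422431 -0.34753352  0.022     ]
[354 251  10  13 117] ((358.5, 257.0), (12.0, 9.0), 90.0) [ 0.3842315  -0.23253736  0.022     ]
```

View pics/packs.png

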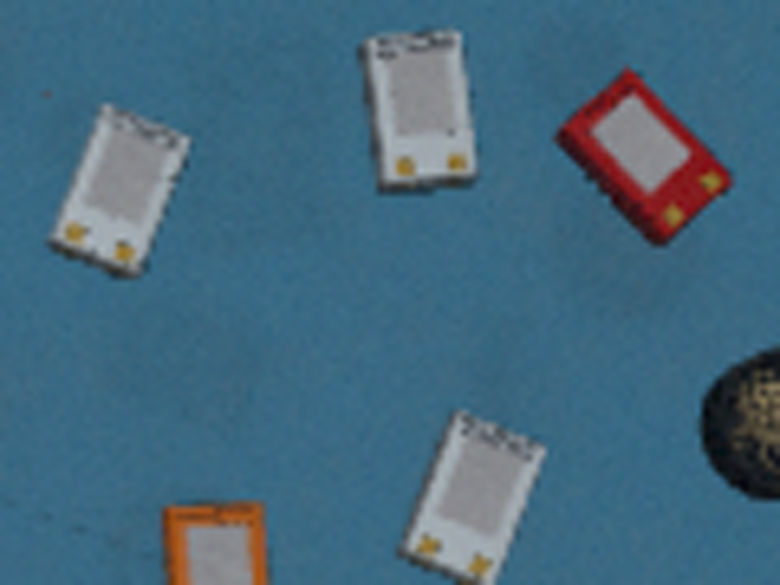

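View pics/station.png

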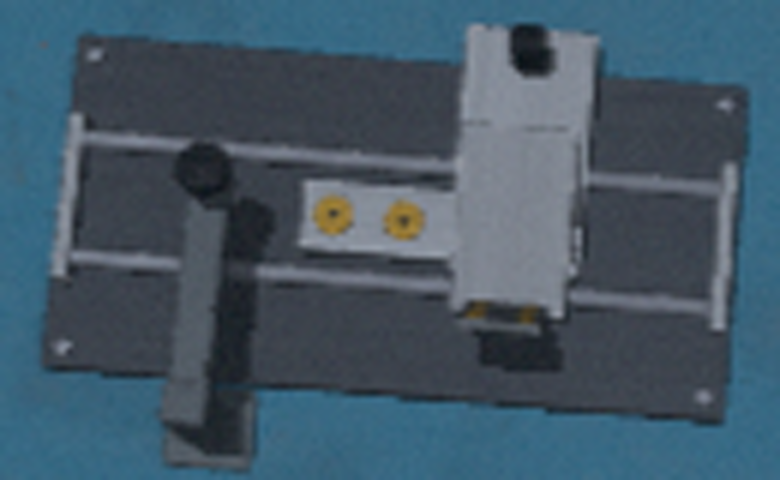

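The packs' terminal ends (brass) all face the robot, at headings of about 160°, 186° and 160°. The red, orange and purple ones are decoys. I'll write a helper that works out increments, then go above the nearest white pack, C.

```bash
cat >> h.py <<'E'
def pose():
    o=get_obs(); q=o['tool_rot']; return np.array(o['eef_pos']),Ro.from_quat([q[1],q[2],q[3],q[0]])
def tool(yaw,tilt=0.):
    """tool-x heading yaw (deg); tilt (rad) leans approach so tool z = -cradle z"""
    return Ro.from_euler('z',yaw,degrees=True)*Ro.from_euler('y',-tilt)*Ro.from_euler('x',180,degrees=True)
def go(p,R=None):
    P,Q=pose(); R=R or Q
    print('shift now-axes mm',(Q.inv().apply(np.array(p)-P)*1000).round(1),'then turn deg',(Q.inv()*R).as_rotvec(degrees=True).round(1))
E
python3 - <<'E'
from h import *
c=calibration('wrist'); print(np.array(c['mount']).round(3),c['intrinsics'])
P,Q=pose();print(P,Q.as_matrix().round(2)); print(tool(-4,.26).as_matrix().round(2))
go([.425,-.352,.22],tool(-20))
E
```

```text
[[ 0.001 -0.945 -0.328  0.085]
 [ 1.     0.001  0.001 -0.001]
 [-0.    -0.328  0.945 -0.118]
 [ 0.     0.     0.     1.   ]] [[331.94060959   0.         277.28045122]
 [  0.         331.94060959 208.82993754]
 [  0.           0.           1.        ]]
[ 0.16282992 -0.65454765  0.25543606] [[ 0.97  0.24 -0.  ]
 [ 0.24 -0.97  0.  ]
 [-0.   -0.   -1.  ]]
[[ 0.96 -0.07  0.26]
 [-0.07 -1.   -0.02]
 [ 0.26  0.   -0.97]]
shift now-axes mm [ 327.5 -230.3   35.8] then turn deg [-0.1  0.  34. ]
```

Emit:
drive_tool --increments '[{"dx": 36,"dy": -25,"dz": 4}]'

```text
schema error: expected keys claw, dx, dy, dz, wx, wy, wz
```

Emit:
drive_tool --increments '[{"claw": 0.085,"dx": 0.0364,"dy": -0.0256,"dz": 0.004,"wx": 0,"wy": 0,"wz": 3.8},{"claw": 0.085,"dx": 0.033,"dy": -0.0275,"dz": 0.004,"wx": 0,"wy": 0,"wz": 0}]'

```text
t: 0.35
eef_pos: [0.22, -0.5876, 0.2476]
tool_rot: [-0.0, 0.996, 0.088, -0.0]
contact_force: [0.5, 0.0, -0.4]
gripper_width: 0.997
grasp_force: 0.0
```

Run:
```python
from h import *
print(pose()[0],get_obs()['t']);go([.425,-.352,.22],tool(-20))
```

```text
[ 0.22004307 -0.58756603  0.24756453] 0.35
shift now-axes mm [ 243.  -196.1   27.7] then turn deg [-0.   0.  30.1]
```

Emit:
drive_tool --increments '[{"claw": 0.085,"dx": 0.0405,"dy": -0.0327,"dz": 0.0046,"wx": 0,"wy": 0,"wz": 0},{"claw": 0.085,"dx": 0.0405,"dy": -0.0327,"dz": 0.0046,"wx": 0,"wy": 0,"wz": 0},{"claw": 0.085,"dx": 0.0405,"dy": -0.0327,"dz": 0.0046,"wx": 0,"wy": 0,"wz": 0},{"claw": 0.085,"dx": 0.0405,"dy": -0.0327,"dz": 0.0046,"wx": 0,"wy": 0,"wz": 0},{"claw": 0.085,"dx": 0.0405,"dy": -0.0327,"dz": 0.0046,"wx": 0,"wy": 0,"wz": 0},{"claw": 0.085,"dx": 0.0405,"dy": -0.0327,"dz": 0.0046,"wx": 0,"wy": 0,"wz": 0},{"claw": 0.085,"dx": 0,"dy": 0,"dz": 0,"wx": 0,"wy": 0,"wz": 7.5},{"claw": 0.085,"dx": 0,"dy": 0,"dz": 0,"wx": 0,"wy": 0,"wz": 7.5},{"claw": 0.085,"dx": 0,"dy": 0,"dz": 0,"wx": 0,"wy": 0,"wz": 7.5},{"claw": 0.085,"dx": 0,"dy": 0,"dz": 0,"wx": 0,"wy": 0,"wz": 7.5},{"claw": 0.085,"dx": 0,"dy": 0,"dz": 0,"wx": 0,"wy": 0,"wz": 0}]'

```text
t: 1.72
eef_pos: [0.4241, -0.3523, 0.2204]
tool_rot: [-0.0, 0.985, -0.172, -0.0]
contact_force: [-0.5, 0.2, 0.7]
gripper_width: 0.996
grasp_force: 0.0
```

```bash
cat >> h.py <<'E'
def packs(c,near=None,zt=.022,rad=.08):
    """white packs lying: top-face rect by mask, using depth for height gate"""
    im=c['im'].astype(int); m=((im.min(2)>95)&(im.max(2)-im.min(2)<45)).astype(np.uint8)
    m=cv2.morphologyEx(m,cv2.MORPH_CLOSE,np.ones((9,9)))
    n,l,s,ce=cv2.connectedComponentsWithStats(m); out=[]
    for i in range(1,n):
        if s[i,4]<1500: continue
        pts=np.argwhere(l==i)[::3,::-1]
        W=np.array([at_z(c,u,v,zt) for u,v in pts])[:,:2].astype(np.float32)
        r=cv2.minAreaRect(W)
        print(s[i][:5],'ctr',np.round(r[0],4),'size',np.round(r[1],4),'ang',round(r[2],1)); out.append(r)
    return out
E
python3 - <<'E'
from h import *
print(pose()[0],pose()[1].as_matrix().round(3)[:,0],get_obs()['t'])
c=cam('wrist'); save(c,'pics/w1.png'); packs(c)
c=cam('top'); m=c['im'][170:260,325:445]
E
```

```text
[ 0.42406379 -0.35230695  0.22038454] [ 0.941 -0.338 -0.001] 1.725
[ 156    0   74   60 2859] ctr [ 0.5874 -0.3332] size [0.0559 0.0453] ang 3.7
[  391     0   169   410 46989] ctr [ 0.2615 -0.5361] size [0.2052 0.5636] ang 87.4
[  46   72   61   76 3901] ctr [ 0.557  -0.1975] size [0.0525 0.0691] ang 67.9
[ 255  154   47   73 3081] ctr [ 0.4175 -0.3494] size [0.0438 0.0724] ang 67.0
[   0  188   42   88 1886] ctr [ 0.462  -0.0644] size [0.0474 0.1086] ang 53.6
[ 261  282  127  117 9965] ctr [ 0.2205 -0.3414] size [0.1527 0.174 ] ang 66.4
```

View pics/w1.png

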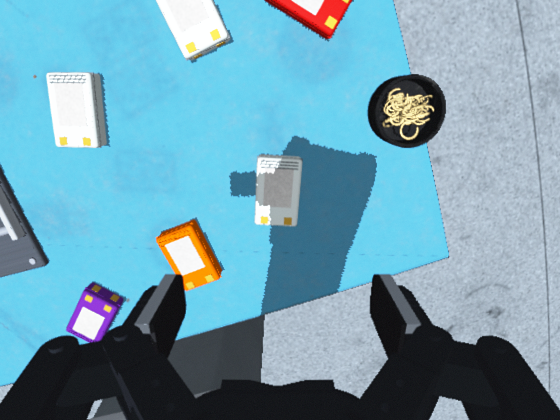

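The picture shows pack C at (278,190), half in the gripper's shadow, with pack A at (75,110) and pack B at (192,25). C's centre is about (.417,-.349) with heading 158°, and its 72x44 mm size fits. I'm descending on it now.

Run:
```python
from h import *
go([.428,-.3535,.027],tool(-22))
```

```text
shift now-axes mm [  4.1  -0.2 193.5] then turn deg [-0.   0.   2.3]
```

Emit:
drive_tool --increments '[{"claw": 0.085,"dx": 0.004,"dy": 0,"dz": 0.04,"wx": 0,"wy": 0,"wz": 2.3},{"claw": 0.085,"dx": 0,"dy": 0,"dz": 0.045,"wx": 0,"wy": 0,"wz": 0},{"claw": 0.085,"dx": 0,"dy": 0,"dz": 0.045,"wx": 0,"wy": 0,"wz": 0},{"claw": 0.085,"dx": 0,"dy": 0,"dz": 0.035,"wx": 0,"wy": 0,"wz": 0},{"claw": 0.085,"dx": 0,"dy": 0,"dz": 0.018,"wx": 0,"wy": 0,"wz": 0},{"claw": 0.085,"dx": 0,"dy": 0,"dz": 0.01,"wx": 0,"wy": 0,"wz": 0},{"claw": 0.04,"dx": 0,"dy": 0,"dz": 0,"wx": 0,"wy": 0,"wz": 0},{"claw": 0.04,"dx": 0,"dy": 0,"dz": 0,"wx": 0,"wy": 0,"wz": 0},{"claw": 0.04,"dx": 0,"dy": 0,"dz": 0,"wx": 0,"wy": 0,"wz": 0},{"claw": 0.04,"dx": 0,"dy": 0,"dz": 0,"wx": 0,"wy": 0,"wz": 0},{"claw": 0.04,"dx": 0,"dy": 0,"dz": 0,"wx": 0,"wy": 0,"wz": 0},{"claw": 0.04,"dx": 0,"dy": 0,"dz": 0,"wx": 0,"wy": 0,"wz": 0}]' --newtons 40

```text
t: 3.32
eef_pos: [0.4289, -0.3545, 0.029]
tool_rot: [0.0, 0.981, -0.192, 0.001]
contact_force: [0.0, 0.8, 7.6]
gripper_width: 0.5
grasp_force: 41.5
```

The fingertips are pressing on the bench, so I'll regrip 4 mm higher.

Emit:
drive_tool --increments '[{"claw": 0.06,"dx": 0,"dy": 0,"dz": 0,"wx": 0,"wy": 0,"wz": 0},{"claw": 0.06,"dx": 0,"dy": 0,"dz": 0,"wx": 0,"wy": 0,"wz": 0},{"claw": 0.06,"dx": 0,"dy": 0,"dz": -0.006,"wx": 0,"wy": 0,"wz": 0},{"claw": 0.04,"dx": 0,"dy": 0,"dz": 0,"wx": 0,"wy": 0,"wz": 0},{"claw": 0.04,"dx": 0,"dy": 0,"dz": 0,"wx": 0,"wy": 0,"wz": 0},{"claw": 0.04,"dx": 0,"dy": 0,"dz": 0,"wx": 0,"wy": 0,"wz": 0},{"claw": 0.04,"dx": 0,"dy": 0,"dz": 0,"wx": 0,"wy": 0,"wz": 0}]' --newtons 40

```text
t: 4.2
eef_pos: [0.4284, -0.3542, 0.0344]
tool_rot: [0.0, 0.981, -0.192, 0.0]
contact_force: [-0.9, 1.1, 6.4]
gripper_width: 0.503
grasp_force: 40.3
```

Emit:
drive_tool --increments '[{"claw": 0.04,"dx": 0,"dy": 0,"dz": -0.02,"wx": 0,"wy": 0,"wz": 0},{"claw": 0.04,"dx": 0,"dy": 0,"dz": -0.04,"wx": 0,"wy": 0,"wz": 0},{"claw": 0.04,"dx": 0,"dy": 0,"dz": -0.05,"wx": 0,"wy": 0,"wz": 0},{"claw": 0.04,"dx": 0,"dy": 0,"dz": -0.05,"wx": 0,"wy": 0,"wz": 0},{"claw": 0.04,"dx": 0,"dy": 0,"dz": 0,"wx": 0,"wy": 0,"wz": 0}]' --newtons 40

```text
t: 4.82
eef_pos: [0.43, -0.3554, 0.1978]
tool_rot: [0.002, 0.981, -0.192, 0.004]
contact_force: [0.4, -0.6, -1.6]
gripper_width: 0.502
grasp_force: 41.6
```

Run:
```python
from h import *
import pickle
c=pickle.load(open('top.pkl','rb'))
p=lambda u,v,z:at_z(c,180+u/6,175+v/6,z)
o,i=p(333,215,.026),p(404,220,.026); d=(i-o); print(o,i,np.linalg.norm(d))
y=d/np.linalg.norm(d)
for nm,u,v,z in [('railL',90,137,.015),('railR',715,187,.015),('bedL',463,125,.0568),('bedR',577,130,.0568),('handle',533,50,.062),('cap',203,168,.126)]: print(nm,p(u,v,z))
w=cam('wrist'); o=get_obs(); print(o['eef_pos'],o['gripper_width'],o['contact_force'])
save(w,'pics/w2.png')
```

```text
[0.52146986 0.12845755 0.026     ] [0.51886861 0.09333684 0.026     ] 0.0352169106417106
railL [0.56343845 0.25151361 0.015     ]
railR [ 0.53717385 -0.06080726  0.015     ]
bedL [0.56024752 0.06301527 0.0568    ]
bedR [0.55761299 0.00748932 0.0568    ]
handle [0.59642682 0.02886819 0.062     ]
cap [0.52554828 0.18017679 0.126     ]
[ 0.42875956 -0.35439174  0.19529153] 0.5045893143021051 [ 0.09769416 -0.00636787 -1.28176165]
```

View pics/w2.png

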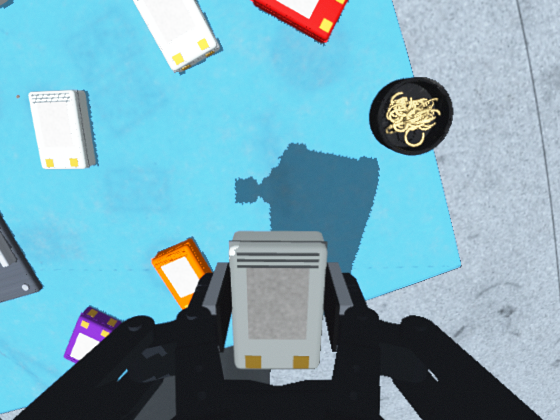

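The picture shows pack C held squarely: ribs at (279,255), terminals at (253,362) and (300,362). Next I'll compute the offset in the hand and the hover pose.

```bash
cat >> h.py <<'E'
th=.26
O=np.array([.5145,.0388,.045]); YAW=-4.76   # cradle origin, tool-x heading (=-cradle x)
def frame():
    R=tool(YAW,th).as_matrix(); xc=-R[:,0]; zc=-R[:,2]; return xc,np.cross(zc,xc),zc
def tgt(px,pz,py=0.,off=(-.012,0,.0344)):
    """TCP so that pack centre underside (tool-frame off) sits at cradle px,py,pz"""
    xc,yc,zc=frame(); R=tool(YAW,th)
    return O+xc*px+yc*py+zc*pz-R.apply(off)
def intool(c_u,c_v,z):
    c=calibration('wrist'); M=np.array(c['mount']); K=np.array(c['intrinsics'])
    r=M[:3,:3]@ray(dict(K=K,k1=c['k1']),c_u,c_v); o=M[:3,3]; return o+r*(z-o[2])/r[2]
E
python3 - <<'E'
from h import *
for u,v in [(232,241),(326,241),(234,367),(321,368)]: print(intool(u,v,.0124).round(4))
for a in [(-.02,.08),(.0,.01),(.0,0.)]: print(tgt(*a))
go(tgt(-.02,.08),tool(YAW,th))
E
```

```text
[ 0.0243 -0.0204  0.0124]
[0.0243 0.0202 0.0124]
[-0.0464 -0.0228  0.0124]
[-0.047   0.0216  0.0124]
[0.51600924 0.03867433 0.16378159]
[0.51468167 0.03878487 0.09099268]
[0.51724361 0.03857154 0.08132878]
shift now-axes mm [ -67.4 -397.    31. ] then turn deg [  2.3  14.6 -17.3]
```

Emit:
drive_tool --increments '[{"claw": 0.04,"dx": -0.0067,"dy": -0.0397,"dz": 0,"wx": 0,"wy": 0,"wz": 0},{"claw": 0.04,"dx": -0.0067,"dy": -0.0397,"dz": 0,"wx": 0,"wy": 0,"wz": 0},{"claw": 0.04,"dx": -0.0067,"dy": -0.0397,"dz": 0,"wx": 0,"wy": 0,"wz": 0},{"claw": 0.04,"dx": -0.0067,"dy": -0.0397,"dz": 0,"wx": 0,"wy": 0,"wz": 0},{"claw": 0.04,"dx": -0.0067,"dy": -0.0397,"dz": 0,"wx": 0,"wy": 0,"wz": 0},{"claw": 0.04,"dx": -0.0067,"dy": -0.0397,"dz": 0,"wx": 0,"wy": 0,"wz": 0},{"claw": 0.04,"dx": -0.0067,"dy": -0.0397,"dz": 0,"wx": 0,"wy": 0,"wz": 0},{"claw": 0.04,"dx": -0.0067,"dy": -0.0397,"dz": 0,"wx": 0,"wy": 0,"wz": 0},{"claw": 0.04,"dx": -0.0067,"dy": -0.0397,"dz": 0,"wx": 0,"wy": 0,"wz": 0},{"claw": 0.04,"dx": -0.0067,"dy": -0.0397,"dz": 0,"wx": 0,"wy": 0,"wz": 0},{"claw": 0.04,"dx": 0,"dy": 0,"dz": 0,"wx": 0.77,"wy": 4.87,"wz": -5.77},{"claw": 0.04,"dx": 0,"dy": 0,"dz": 0,"wx": 0.77,"wy": 4.87,"wz": -5.77},{"claw": 0.04,"dx": 0,"dy": 0,"dz": 0,"wx": 0.77,"wy": 4.87,"wz": -5.77},{"claw": 0.04,"dx": 0,"dy": 0,"dz": 0,"wx": 0,"wy": 0,"wz": 0}]' --newtons 40

```text
t: 6.62
eef_pos: [0.5129, 0.0387, 0.1917]
tool_rot: [0.005, 0.991, -0.041, 0.126]
contact_force: [0.3, 0.2, -0.2]
gripper_width: 0.504
grasp_force: 41.6
```

Run:
```python
from h import *
c=cam('wrist'); o=get_obs(); print(o['t'],o['eef_pos'],o['grasp_force'])
save(c,'pics/w3.png',s=1.4)
go(tgt(-.02,.08),tool(YAW,th))
```

```text
6.675 [0.5141194  0.03886389 0.19232992] 41.614317297935486
shift now-axes mm [-5.3  0.1 28.1] then turn deg [-0.   0.4 -0.1]
```

View pics/w3.png

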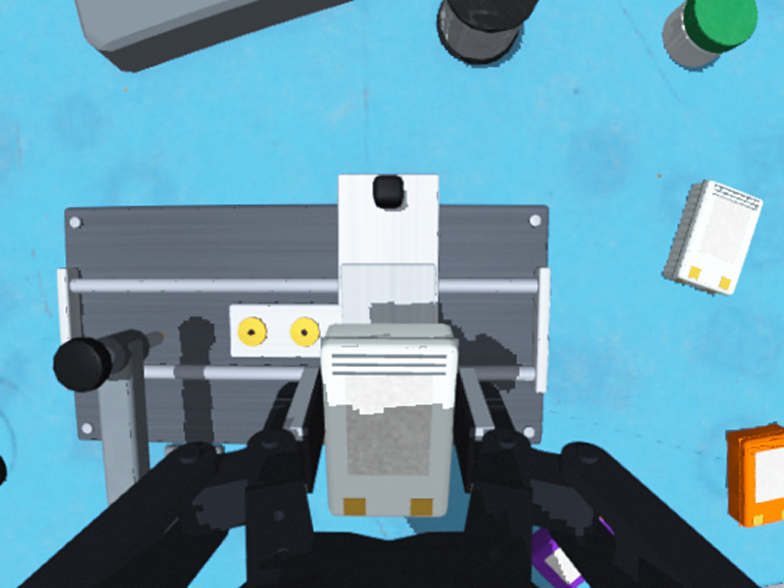

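The picture shows the handle top at (388,187), the bed's upper edge from (341,264) to (437,264), the discs at (252,332) and (305,332), the probe needle tip at about (160,337) and the cap at (82,364). I'll check the cradle pose from these.

```bash
cat >> h.py <<'E'
def crd(X): 
    xc,yc,zc=frame(); d=np.array(X)-O; h=np.array([xc[0],xc[1],0]);h/=np.linalg.norm(h); return np.array([d@h,d@yc,d[2]])*1000
E
python3 - <<'E'
from h import *
c=cam('wrist')
for n,u,v,z in [('handle',388,187,.062),('bedL',341,264,.0568),('bedR',437,264,.0568),('outer',252,332,.026),('inner',305,332,.026),('tip',160,337,.038),('cap',82,363,.126)]:
    X=at_z(c,u/1.4,v/1.4,z); print(n,X.round(4),'crd h,y',crd(X).round(1))
print([at_d(c,u/1.4,v/1.4).round(3) for u,v in [(380,275),(252,340),(388,187),(82,363)]])
E
```

```text
handle [0.6046 0.0324 0.062 ] crd h,y [-90.3  -1.1  17. ]
bedL [0.5634 0.0633 0.0568] crd h,y [-46.7 -28.5  11.8]
bedR [0.5588 0.0075 0.0568] crd h,y [-46.7  27.5  11.8]
outer [0.5233 0.1293 0.026 ] crd h,y [ -1.3 -91.  -19. ]
inner [0.5205 0.0942 0.026 ] crd h,y [ -1.4 -55.7 -19. ]
tip [0.5265 0.186  0.038 ] crd h,y [   0.3 -147.7   -7. ]
cap [0.5294 0.1792 0.126 ] crd h,y [  -3.2 -141.2   81. ]
[array([0.555, 0.041, 0.057]), array([0.518, 0.13 , 0.027]), array([0.605, 0.032, 0.062]), array([0.53 , 0.178, 0.127])]
```

```bash
sed -i 's/O=np.array(\[.5145,.0388,.045\])/O=np.array([.5162,.0393,.045])/' h.py
python3 - <<'E'
from h import *
go(tgt(-.003,.008,off=(-.0113,-.0005,.0344)),tool(YAW,th))
E
```

```text
shift now-axes mm [-22.1   0.2 100.9] then turn deg [-0.1  0.3 -0.1]
```

Emit:
drive_tool --increments '[{"claw": 0.04,"dx": -0.011,"dy": 0,"dz": 0.01,"wx": 0,"wy": 0.3,"wz": 0},{"claw": 0.04,"dx": -0.011,"dy": 0,"dz": 0.02,"wx": 0,"wy": 0,"wz": 0},{"claw": 0.04,"dx": 0,"dy": 0,"dz": 0.025,"wx": 0,"wy": 0,"wz": 0},{"claw": 0.04,"dx": 0,"dy": 0,"dz": 0.025,"wx": 0,"wy": 0,"wz": 0},{"claw": 0.04,"dx": 0,"dy": 0,"dz": 0.014,"wx": 0,"wy": 0,"wz": 0},{"claw": 0.04,"dx": 0,"dy": 0,"dz": 0.006,"wx": 0,"wy": 0,"wz": 0},{"claw": 0.04,"dx": 0,"dy": 0,"dz": 0.003,"wx": 0,"wy": 0,"wz": 0},{"claw": 0.04,"dx": 0,"dy": 0,"dz": 0,"wx": 0,"wy": 0,"wz": 0}]' --newtons 40

```text
t: 7.72
eef_pos: [0.5212, 0.0388, 0.0889]
tool_rot: [0.005, 0.991, -0.041, 0.131]
contact_force: [0.6, -0.1, -0.2]
gripper_width: 0.501
grasp_force: 41.6
```

```bash
cat >> h.py <<'E'
def where(off):
    P,Q=pose(); xc,yc,zc=frame(); d=P+Q.apply(off)-O; o=get_obs(); f=np.array(o['contact_force'])
    print('t',round(o['t'],2),'pack in cradle mm',(np.array([xc@d,yc@d,zc@d])*1000).round(1),'force xyz cradle',np.array([xc@f,yc@f,zc@f]).round(1),'rot err',(Q.inv()*tool(YAW,th)).as_rotvec(degrees=True).round(1),'w',round(o['gripper_width'],3))
E
python3 -c "
from h import *
where((-.0113,-.0005,.0344))"
```

```text
t 7.72 pack in cradle mm [-5.  -0.5  6.7] force xyz cradle [-0.5  0.  -0.4] rot err [-0.1 -0.2  0. ] w 0.501
```

Now down to contact, then along x to the backstop.

Emit:
drive_tool --increments '[{"claw": 0.04,"dx": 0,"dy": 0,"dz": 0.003,"wx": 0,"wy": 0,"wz": 0},{"claw": 0.04,"dx": 0,"dy": 0,"dz": 0.002,"wx": 0,"wy": 0,"wz": 0},{"claw": 0.04,"dx": 0,"dy": 0,"dz": 0.002,"wx": 0,"wy": 0,"wz": 0},{"claw": 0.04,"dx": 0,"dy": 0,"dz": 0,"wx": 0,"wy": 0,"wz": 0}]' --newtons 40

```text
t: 8.22
eef_pos: [0.5227, 0.0387, 0.0826]
tool_rot: [0.005, 0.991, -0.041, 0.131]
contact_force: [-6.0, -0.3, 12.6]
gripper_width: 0.497
grasp_force: 48.5
```

```bash
python3 -c "
from h import *
where((-.0113,-.0005,.0344))"
```

```text
t 8.22 pack in cradle mm [-4.8 -0.4  0.2] force xyz cradle [ 2.5  0.8 13.7] rot err [-0.1 -0.2  0. ] w 0.497
```

Emit:
drive_tool --increments '[{"claw": 0.04,"dx": -0.003,"dy": 0,"dz": -0.0005,"wx": 0,"wy": 0,"wz": 0},{"claw": 0.04,"dx": -0.003,"dy": 0,"dz": 0,"wx": 0,"wy": 0,"wz": 0},{"claw": 0.04,"dx": -0.002,"dy": 0,"dz": 0,"wx": 0,"wy": 0,"wz": 0},{"claw": 0.04,"dx": -0.0015,"dy": 0,"dz": 0,"wx": 0,"wy": 0,"wz": 0},{"claw": 0.04,"dx": -0.001,"dy": 0,"dz": 0,"wx": 0,"wy": 0,"wz": 0}]' --newtons 40

```text
t: 8.85
eef_pos: [0.5143, 0.0398, 0.0805]
tool_rot: [0.004, 0.99, -0.041, 0.133]
contact_force: [6.7, -1.2, 3.1]
gripper_width: 0.502
grasp_force: 47.2
```

```bash
python3 -c "
from h import *
where((-.0113,-.0005,.0344))"
```

```text
t 8.85 pack in cradle mm [ 3.8 -0.9  0.3] force xyz cradle [-7.4  0.6  1.3] rot err [-0.2 -0.3  0. ] w 0.502
```

Emit:
drive_tool --increments '[{"claw": 0.04,"dx": -0.0015,"dy": 0,"dz": 0,"wx": 0,"wy": 0,"wz": 0},{"claw": 0.04,"dx": 0,"dy": 0,"dz": 0,"wx": 0,"wy": 0,"wz": 0},{"claw": 0.05,"dx": 0,"dy": 0,"dz": 0,"wx": 0,"wy": 0,"wz": 0},{"claw": 0.06,"dx": 0,"dy": 0,"dz": 0,"wx": 0,"wy": 0,"wz": 0},{"claw": 0.07,"dx": 0,"dy": 0,"dz": 0,"wx": 0,"wy": 0,"wz": 0},{"claw": 0.07,"dx": 0,"dy": 0,"dz": -0.01,"wx": 0,"wy": 0,"wz": 0},{"claw": 0.07,"dx": 0,"dy": 0,"dz": -0.02,"wx": 0,"wy": 0,"wz": 0},{"claw": 0.085,"dx": 0,"dy": 0,"dz": -0.04,"wx": 0,"wy": 0,"wz": 0},{"claw": 0.085,"dx": 0.006,"dy": 0,"dz": -0.04,"wx": 0,"wy": 0,"wz": 0},{"claw": 0.085,"dx": 0,"dy": 0,"dz": 0,"wx": 0,"wy": 0,"wz": 0}]' --newtons 40

```text
t: 10.1
eef_pos: [0.4898, 0.0417, 0.1905]
tool_rot: [0.004, 0.99, -0.041, 0.134]
contact_force: [0.3, 0.3, -0.4]
gripper_width: 0.992
grasp_force: 0.0
```

Run:
```python
from h import *
c=cam('wrist'); save(c,'pics/w4.png')
o=get_obs(); print(o['t'],o['eef_pos'])
packs(c)
t=cam('top'); packs_=None
im=t['im']; m=(im.min(2)>120).astype(np.uint8); m[:, :320]=0; m[:160]=0;m[280:]=0
n,l,s,ce=cv2.connectedComponentsWithStats(m)
for i in range(1,n):
    if s[i,4]>150:
        W=np.array([at_z(t,u,v,.022) for v,u in np.argwhere(l==i)])[:,:2].astype(np.float32); print(cv2.minAreaRect(W))
```

```text
10.15 [0.4889182  0.04136971 0.18870027]
[ 503   73   57   82 3570] ctr [ 0.591  -0.2162] size [0.0591 0.0747] ang 70.0
[   42   102   378   231 47101] ctr [0.5129 0.0862] size [0.3609 0.2166] ang 85.4
[  45  240   54  104 3321] ctr [0.4548 0.241 ] size [0.1021 0.0502] ang 3.5
((0.5966272950172424, -0.33157476782798767), (0.06605853885412216, 0.04173652082681656), 4.792870044708252)
((0.5915110111236572, -0.2222784012556076), (0.04182601720094681, 0.06755292415618896), 67.93436431884766)
```

View pics/w4.png

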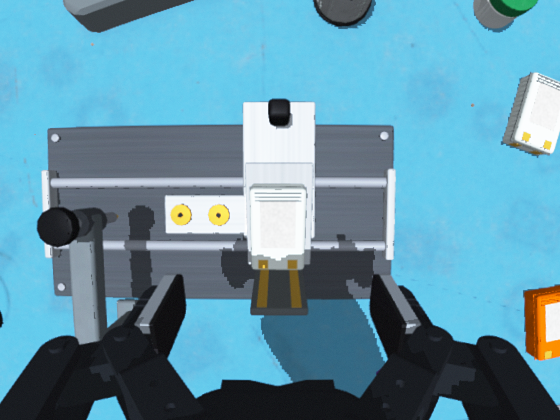

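Pack C sits on the bed against the backstop. Pack A has been knocked to (.59,-.22). I'll check how C sits and compute the approach to A.

```bash
cat >> h.py <<'E'
def at_cz(c,u,v,z):
    """ray with plane cradle z=z -> cradle coords mm"""
    xc,yc,zc=frame(); r=c['R'].T@ray(c,u,v); o=-c['R'].T@c['t']
    d=o+r*((z-(o-O)@zc)/(r@zc))-O; return (np.array([xc@d,yc@d,zc@d])*1000).round(1)
E
python3 - <<'E'
from h import *
c=cam('wrist')
for u,v,z in [(252,187,.022),(304,187,.022),(252,267,.022),(304,267,.022),(246,163,0),(313,163,0)]: print(at_cz(c,u,v,z))
pc=np.array([.591,-.222]); y=np.radians(-22); g=pc+.0115*np.array([np.cos(y),np.sin(y)])
go([*g,.2],tool(-22))
E
```

```text
[-28.4 -19.5  22. ]
[-28.4  19.6  22. ]
[ 39.4 -21.1  22. ]
[39.3 21.5 22. ]
[-42.3 -25.7   0. ]
[-42.4  28.1  -0. ]
shift now-axes mm [134.4 257.1  21.8] then turn deg [ -2.3 -14.9  17.2]
```

Emit:
drive_tool --increments '[{"claw": 0.085,"dx": 0.0168,"dy": 0.0321,"dz": 0.0027,"wx": 0,"wy": 0,"wz": 0},{"claw": 0.085,"dx": 0.0168,"dy": 0.0321,"dz": 0.0027,"wx": 0,"wy": 0,"wz": 0},{"claw": 0.085,"dx": 0.0168,"dy": 0.0321,"dz": 0.0027,"wx": 0,"wy": 0,"wz": 0},{"claw": 0.085,"dx": 0.0168,"dy": 0.0321,"dz": 0.0027,"wx": 0,"wy": 0,"wz": 0},{"claw": 0.085,"dx": 0.0168,"dy": 0.0321,"dz": 0.0027,"wx": 0,"wy": 0,"wz": 0},{"claw": 0.085,"dx": 0.0168,"dy": 0.0321,"dz": 0.0027,"wx": 0,"wy": 0,"wz": 0},{"claw": 0.085,"dx": 0.0168,"dy": 0.0321,"dz": 0.0027,"wx": 0,"wy": 0,"wz": 0},{"claw": 0.085,"dx": 0.0168,"dy": 0.0321,"dz": 0.0027,"wx": 0,"wy": 0,"wz": 0},{"claw": 0.085,"dx": 0,"dy": 0,"dz": 0,"wx": -0.77,"wy": -4.97,"wz": 5.73},{"claw": 0.085,"dx": 0,"dy": 0,"dz": 0,"wx": -0.77,"wy": -4.97,"wz": 5.73},{"claw": 0.085,"dx": 0,"dy": 0,"dz": 0,"wx": -0.77,"wy": -4.97,"wz": 5.73},{"claw": 0.085,"dx": 0,"dy": 0,"dz": 0,"wx": 0,"wy": 0,"wz": 0}]'

```text
t: 11.75
eef_pos: [0.6027, -0.2251, 0.1985]
tool_rot: [-0.0, 0.982, -0.19, -0.001]
contact_force: [0.0, -0.5, -1.2]
gripper_width: 0.995
grasp_force: 0.0
```

```bash
cat >> h.py <<'E'
def edges(c):
    "print packs, only those not touching the picture border"
    im=c['im'].astype(int); m=((im.min(2)>85)&(im.max(2)-im.min(2)<45)).astype(np.uint8)
    m=cv2.morphologyEx(m,cv2.MORPH_CLOSE,np.ones((9,9)))
    n,l,s,ce=cv2.connectedComponentsWithStats(m)
    for i in range(1,n):
        if not 1200<s[i,4]<12000: continue
        b=cv2.boxPoints(cv2.minAreaRect(np.argwhere(l==i)[:,::-1].astype(np.float32)))
        W=np.array([at_z(c,u,v,.022) for v,u in np.argwhere(l==i)[::3]])[:,:2].astype(np.float32); r=cv2.minAreaRect(W)
        print(s[i],b.round(0).tolist(),np.round(r[0],4),np.round(r[1],4),round(r[2],1))
E
python3 - <<'E'
from h import *
c=cam('wrist'); edges(c); save(c,'pics/w5.png'); print(pose()[0])
E
```

```text
[ 475  105   56   52 1511] [[474.0, 136.0], [498.0, 101.0], [530.0, 123.0], [507.0, 157.0]] [ 0.5812 -0.4345] [0.0399 0.0354] 40.1
[ 350  106   74   89 4011] [[348.0, 124.0], [398.0, 103.0], [428.0, 176.0], [379.0, 197.0]] [ 0.5994 -0.3297] [0.0717 0.046 ] 5.2
[ 256  161   49   75 3502] [[256.0, 161.0], [304.0, 161.0], [304.0, 235.0], [256.0, 235.0]] [ 0.5938 -0.2234] [0.0438 0.0722] 68.2
[    0   251   174   151 11262] [[-45.0, 304.0], [146.0, 216.0], [190.0, 313.0], [0.0, 401.0]] [0.5557 0.0698] [0.1252 0.3194] 6.8
[ 0.60207953 -0.22531235  0.19871532]
```

View pics/w5.png

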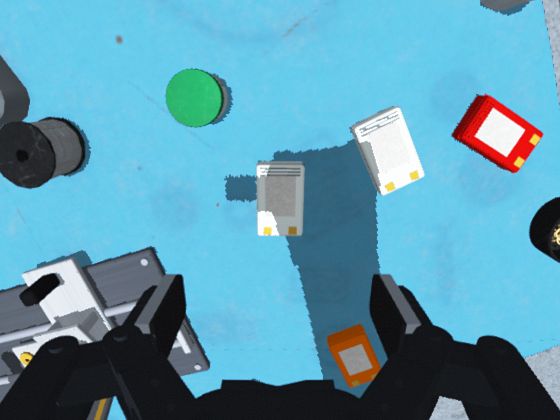

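Run:
```python
from h import *
go([.6047,-.2282,.033],tool(-22))
```

```text
shift now-axes mm [  3.7   1.7 165.7] then turn deg [-0.   0.1  0.1]
```

Emit:
drive_tool --increments '[{"claw": 0.085,"dx": 0.0037,"dy": 0.0017,"dz": 0.04,"wx": 0,"wy": 0,"wz": 0},{"claw": 0.085,"dx": 0,"dy": 0,"dz": 0.045,"wx": 0,"wy": 0,"wz": 0},{"claw": 0.085,"dx": 0,"dy": 0,"dz": 0.04,"wx": 0,"wy": 0,"wz": 0},{"claw": 0.07,"dx": 0,"dy": 0,"dz": 0.025,"wx": 0,"wy": 0,"wz": 0},{"claw": 0.06,"dx": 0,"dy": 0,"dz": 0.0155,"wx": 0,"wy": 0,"wz": 0},{"claw": 0.04,"dx": 0,"dy": 0,"dz": 0,"wx": 0,"wy": 0,"wz": 0},{"claw": 0.04,"dx": 0,"dy": 0,"dz": 0,"wx": 0,"wy": 0,"wz": 0},{"claw": 0.04,"dx": 0,"dy": 0,"dz": 0,"wx": 0,"wy": 0,"wz": 0},{"claw": 0.04,"dx": 0,"dy": 0,"dz": 0,"wx": 0,"wy": 0,"wz": 0},{"claw": 0.04,"dx": 0,"dy": 0,"dz": 0,"wx": 0,"wy": 0,"wz": 0},{"claw": 0.04,"dx": 0,"dy": 0,"dz": 0,"wx": 0,"wy": 0,"wz": 0}]' --newtons 40

```text
t: 13.18
eef_pos: [0.605, -0.2286, 0.0352]
tool_rot: [-0.0, 0.982, -0.191, 0.0]
contact_force: [-0.5, -0.4, -1.0]
gripper_width: 0.496
grasp_force: 44.2
```

Emit:
drive_tool --increments '[{"claw": 0.04,"dx": 0,"dy": 0,"dz": -0.02,"wx": 0,"wy": 0,"wz": 0},{"claw": 0.04,"dx": 0,"dy": 0,"dz": -0.04,"wx": 0,"wy": 0,"wz": 0},{"claw": 0.04,"dx": 0,"dy": 0,"dz": -0.05,"wx": 0,"wy": 0,"wz": 0},{"claw": 0.04,"dx": 0,"dy": 0,"dz": -0.05,"wx": 0,"wy": 0,"wz": 0},{"claw": 0.04,"dx": 0,"dy": 0,"dz": -0.02,"wx": 0,"wy": 0,"wz": 0},{"claw": 0.04,"dx": 0,"dy": 0,"dz": 0,"wx": 0,"wy": 0,"wz": 0}]' --newtons 40

```text
t: 13.92
eef_pos: [0.6062, -0.2291, 0.2185]
tool_rot: [0.0, 0.982, -0.191, 0.003]
contact_force: [0.2, 0.9, -2.0]
gripper_width: 0.503
grasp_force: 44.3
```

```bash
cat >> h.py <<'E'
def held(ztop,c=None):
    "pack top face in hand: per-column extent of bright pixels around u 240..320"
    c=c or cam('wrist'); im=c['im'].astype(int)
    m=((im.min(2)>60)&(im.max(2)-im.min(2)<45)).astype(np.uint8); m[:215]=0;m[375:]=0;m[:,:222]=0;m[:,336:]=0
    m=cv2.morphologyEx(m,cv2.MORPH_OPEN,np.ones((3,3)))
    n,l,s,ce=cv2.connectedComponentsWithStats(m); i=1+np.argmax(s[1:,4])
    W=np.array([intool(u,v,ztop) for v,u in np.argwhere(l==i)[::2]])[:,:2].astype(np.float32); r=cv2.minAreaRect(W)
    print('held',s[i],np.round(r[0],4),np.round(r[1],4),round(r[2],1)); return c
E
python3 - <<'E'
from h import *
c=held(.0124); print(pose()[0], get_obs()['gripper_width']); cv2.imwrite('pics/w6.png',c['im'][:,:,::-1])
go(tgt(-.005,.04+.022,off=(-.0113,-.0005,.0344)),tool(YAW,th))
E
```

```text
Traceback (most recent call last):
  File "h.py", line 83, in held
    W=np.array([intool(u,v,ztop) for v,u in np.argwhere(l==i)[::2]])[:,:2].astype(np.float32); r=cv2.minAreaRect(W)
                ~~~~~~^^^^^^^^^^
  File "h.py", line 56, in intool
    c=calibration('wrist'); M=np.array(c['mount']); K=np.array(c['intrinsics'])
ValueError: time passes only in moves, steps and waits
```

```bash
python3 - <<'E'
s=open('h.py').read()
s=s.replace("    c=calibration('wrist'); M=np.array(c['mount'])","    c=WC; M=np.array(c['mount'])").replace("def cam(name):","WC=calibration('wrist')\ndef cam(name):",1)
open('h.py','w').write(s)
E
python3 - <<'E'
from h import *
c=held(.013); print(pose()[0], get_obs()['gripper_width']); cv2.imwrite('pics/w6.png',c['im'][:,:,::-1])
go(tgt(-.005,.04+.022,off=(-.0113,-.0005,.0352)),tool(YAW,th))
E
```

```text
held [  229   231    99   137 12189] [-0.0091 -0.0008] [0.0759 0.0433] 0.3
[ 0.6044869  -0.2285125   0.21494108] 0.5009335375943765
shift now-axes mm [-190.8 -212.    72. ] then turn deg [  2.2  14.8 -17.2]
```

Emit:
drive_tool --increments '[{"claw": 0.04,"dx": -0.0238,"dy": -0.0265,"dz": 0.002,"wx": 0,"wy": 0,"wz": 0},{"claw": 0.04,"dx": -0.0238,"dy": -0.0265,"dz": 0.002,"wx": 0,"wy": 0,"wz": 0},{"claw": 0.04,"dx": -0.0238,"dy": -0.0265,"dz": 0.002,"wx": 0,"wy": 0,"wz": 0},{"claw": 0.04,"dx": -0.0238,"dy": -0.0265,"dz": 0.002,"wx": 0,"wy": 0,"wz": 0},{"claw": 0.04,"dx": -0.0238,"dy": -0.0265,"dz": 0.002,"wx": 0,"wy": 0,"wz": 0},{"claw": 0.04,"dx": -0.0238,"dy": -0.0265,"dz": 0.002,"wx": 0,"wy": 0,"wz": 0},{"claw": 0.04,"dx": -0.0238,"dy": -0.0265,"dz": 0.002,"wx": 0,"wy": 0,"wz": 0},{"claw": 0.04,"dx": -0.0238,"dy": -0.0265,"dz": 0.002,"wx": 0,"wy": 0,"wz": 0},{"claw": 0.04,"dx": 0,"dy": 0,"dz": 0,"wx": 0.73,"wy": 4.93,"wz": -5.73},{"claw": 0.04,"dx": 0,"dy": 0,"dz": 0,"wx": 0.73,"wy": 4.93,"wz": -5.73},{"claw": 0.04,"dx": 0,"dy": 0,"dz": 0,"wx": 0.73,"wy": 4.93,"wz": -5.73},{"claw": 0.04,"dx": 0,"dy": 0,"dz": 0,"wx": 0,"wy": 0,"wz": 0}]' --newtons 40

```text
t: 15.52
eef_pos: [0.5055, 0.0388, 0.1977]
tool_rot: [0.006, 0.991, -0.041, 0.127]
contact_force: [0.5, -0.2, -1.1]
gripper_width: 0.5
grasp_force: 44.3
```

Run:
```python
from h import *
held(.013); where((-.0115,-.0005,.0352))
go(tgt(-.003,.006+.022,off=(-.0115,-.0005,.0352)),tool(YAW,th))
```

```text
held [  222   215   114   154 14572] [-0.0053 -0.0003] [0.0512 0.0836] 89.9
t 15.57 pack in cradle mm [-18.7   0.7 115.4] force xyz cradle [-0.   0.1 -2. ] rot err [ 0.1  0.2 -0.1] w 0.502
shift now-axes mm [-15.5  -0.7  87.4] then turn deg [ 0.1  0.2 -0.1]
```

Emit:
drive_tool --increments '[{"claw": 0.04,"dx": -0.008,"dy": -0.0008,"dz": 0.01,"wx": 0,"wy": 0.2,"wz": -0.1},{"claw": 0.04,"dx": -0.0075,"dy": -0.0008,"dz": 0.02,"wx": 0,"wy": 0,"wz": 0},{"claw": 0.04,"dx": 0,"dy": 0,"dz": 0.025,"wx": 0,"wy": 0,"wz": 0},{"claw": 0.04,"dx": 0,"dy": 0,"dz": 0.02,"wx": 0,"wy": 0,"wz": 0},{"claw": 0.04,"dx": 0,"dy": 0,"dz": 0.012,"wx": 0,"wy": 0,"wz": 0},{"claw": 0.04,"dx": 0,"dy": 0,"dz": 0.002,"wx": 0,"wy": 0,"wz": 0},{"claw": 0.04,"dx": 0,"dy": 0,"dz": 0.002,"wx": 0,"wy": 0,"wz": 0},{"claw": 0.04,"dx": 0,"dy": 0,"dz": 0.001,"wx": 0,"wy": 0,"wz": 0},{"claw": 0.04,"dx": 0,"dy": 0,"dz": 0,"wx": 0,"wy": 0,"wz": 0}]' --newtons 40

```text
t: 16.7
eef_pos: [0.5172, 0.04, 0.1068]
tool_rot: [0.006, 0.99, -0.04, 0.132]
contact_force: [-0.5, 0.0, -1.3]
gripper_width: 0.502
grasp_force: 44.2
```

Run:
```python
from h import *
where((-.0115,-.0005,.0352))
```

```text
t 16.7 pack in cradle mm [-5.4 -1.3 24.3] force xyz cradle [ 0.8  0.  -1.2] rot err [ 0.  -0.2  0.1] w 0.502
```

Emit:
drive_tool --increments '[{"claw": 0.04,"dx": 0,"dy": 0.0002,"dz": 0.0015,"wx": 0,"wy": 0,"wz": 0},{"claw": 0.04,"dx": 0,"dy": 0.0002,"dz": 0.001,"wx": 0,"wy": 0,"wz": 0},{"claw": 0.04,"dx": 0,"dy": 0,"dz": 0.0003,"wx": 0,"wy": 0,"wz": 0},{"claw": 0.04,"dx": 0,"dy": 0,"dz": 0,"wx": 0,"wy": 0,"wz": 0}]' --newtons 40

```text
t: 17.2
eef_pos: [0.5178, 0.0396, 0.1039]
tool_rot: [0.006, 0.991, -0.04, 0.131]
contact_force: [-0.1, -0.8, 1.6]
gripper_width: 0.505
grasp_force: 44.6
```

Run:
```python
from h import *
where((-.0115,-.0005,.0352))
```

```text
t 17.2 pack in cradle mm [-5.3 -0.9 21.2] force xyz cradle [-0.4  0.8  1.5] rot err [ 0.  -0.2  0.1] w 0.505
```

Just touching. Slide to the backstop.

Emit:
drive_tool --increments '[{"claw": 0.04,"dx": -0.003,"dy": 0,"dz": 0,"wx": 0,"wy": 0,"wz": 0},{"claw": 0.04,"dx": -0.003,"dy": 0,"dz": 0,"wx": 0,"wy": 0,"wz": 0},{"claw": 0.04,"dx": -0.0025,"dy": 0,"dz": 0,"wx": 0,"wy": 0,"wz": 0},{"claw": 0.04,"dx": -0.0015,"dy": 0,"dz": 0,"wx": 0,"wy": 0,"wz": 0},{"claw": 0.04,"dx": -0.001,"dy": 0,"dz": 0,"wx": 0,"wy": 0,"wz": 0}]' --newtons 40

```text
t: 17.82
eef_pos: [0.5084, 0.0405, 0.1015]
tool_rot: [0.005, 0.99, -0.04, 0.133]
contact_force: [6.1, -1.1, 1.4]
gripper_width: 0.501
grasp_force: 44.4
```

Run:
```python
from h import *
where((-.0115,-.0005,.0352))
```

```text
t 17.82 pack in cradle mm [ 4.3 -1.1 21.4] force xyz cradle [-6.3  0.6 -0.2] rot err [-0.  -0.4  0.1] w 0.501
```

Emit:
drive_tool --increments '[{"claw": 0.04,"dx": -0.0012,"dy": 0,"dz": 0.0003,"wx": 0,"wy": 0,"wz": 0},{"claw": 0.04,"dx": 0,"dy": 0,"dz": 0,"wx": 0,"wy": 0,"wz": 0},{"claw": 0.05,"dx": 0,"dy": 0,"dz": 0,"wx": 0,"wy": 0,"wz": 0},{"claw": 0.06,"dx": 0,"dy": 0,"dz": 0,"wx": 0,"wy": 0,"wz": 0},{"claw": 0.07,"dx": 0,"dy": 0,"dz": 0,"wx": 0,"wy": 0,"wz": 0},{"claw": 0.07,"dx": 0,"dy": 0,"dz": -0.01,"wx": 0,"wy": 0,"wz": 0},{"claw": 0.07,"dx": 0,"dy": 0,"dz": -0.02,"wx": 0,"wy": 0,"wz": 0},{"claw": 0.085,"dx": 0,"dy": 0,"dz": -0.04,"wx": 0,"wy": 0,"wz": 0},{"claw": 0.085,"dx": 0.006,"dy": 0,"dz": -0.03,"wx": 0,"wy": 0,"wz": 0},{"claw": 0.085,"dx": 0,"dy": 0,"dz": 0,"wx": 0,"wy": 0,"wz": 0}]' --newtons 40

```text
t: 19.08
eef_pos: [0.487, 0.0426, 0.2013]
tool_rot: [0.005, 0.99, -0.04, 0.134]
contact_force: [0.2, 0.8, 0.5]
gripper_width: 0.993
grasp_force: 0.0
```

Run:
```python
from h import *
c=cam('wrist'); save(c,'pics/w7.png')
t=cam('top'); 
im=t['im']; m=(im.min(2)>120).astype(np.uint8); m[:, :320]=0; m[:160]=0;m[280:]=0
n,l,s,ce=cv2.connectedComponentsWithStats(m)
for i in range(1,n):
    if s[i,4]>150:
        W=np.array([at_z(t,u,v,.022) for v,u in np.argwhere(l==i)])[:,:2].astype(np.float32); print(cv2.minAreaRect(W))
y=np.radians(6); pc=np.array([.5966+.002,-.331]); g=pc+.0115*np.array([np.cos(y),np.sin(y)])
print(get_obs()['t']);go([*g,.2],tool(5.5))
```

```text
((0.596372663974762, -0.3315788209438324), (0.0655737966299057, 0.04174144193530083), 4.714542388916016)
19.175
shift now-axes mm [149.1 360.6  39.2] then turn deg [  1.4 -15.1 -10.1]
```

View pics/w7.png

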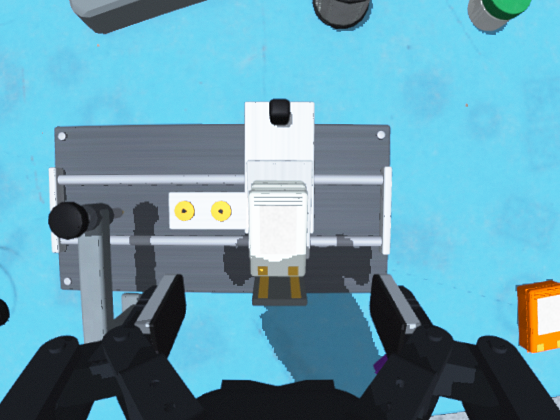

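Two packs are stacked squarely, with the top face spanning (252–307, 192–272). On to pack B.

Emit:
drive_tool --increments '[{"claw": 0.085,"dx": 0.0166,"dy": 0.04,"dz": 0.0044,"wx": 0,"wy": 0,"wz": 0},{"claw": 0.085,"dx": 0.0166,"dy": 0.04,"dz": 0.0044,"wx": 0,"wy": 0,"wz": 0},{"claw": 0.085,"dx": 0.0166,"dy": 0.04,"dz": 0.0044,"wx": 0,"wy": 0,"wz": 0},{"claw": 0.085,"dx": 0.0166,"dy": 0.04,"dz": 0.0044,"wx": 0,"wy": 0,"wz": 0},{"claw": 0.085,"dx": 0.0166,"dy": 0.04,"dz": 0.0044,"wx": 0,"wy": 0,"wz": 0},{"claw": 0.085,"dx": 0.0166,"dy": 0.04,"dz": 0.0044,"wx": 0,"wy": 0,"wz": 0},{"claw": 0.085,"dx": 0.0166,"dy": 0.04,"dz": 0.0044,"wx": 0,"wy": 0,"wz": 0},{"claw": 0.085,"dx": 0.0166,"dy": 0.04,"dz": 0.0044,"wx": 0,"wy": 0,"wz": 0},{"claw": 0.085,"dx": 0.0166,"dy": 0.04,"dz": 0.0044,"wx": 0,"wy": 0,"wz": 0},{"claw": 0.085,"dx": 0,"dy": 0,"dz": 0,"wx": 0.47,"wy": -5.03,"wz": -3.37},{"claw": 0.085,"dx": 0,"dy": 0,"dz": 0,"wx": 0.47,"wy": -5.03,"wz": -3.37},{"claw": 0.085,"dx": 0,"dy": 0,"dz": 0,"wx": 0.47,"wy": -5.03,"wz": -3.37},{"claw": 0.085,"dx": 0,"dy": 0,"dz": 0,"wx": 0,"wy": 0,"wz": 0}]'

```text
t: 20.8
eef_pos: [0.6116, -0.3278, 0.1972]
tool_rot: [-0.001, 0.999, 0.049, -0.001]
contact_force: [0.9, -0.0, -0.3]
gripper_width: 0.999
grasp_force: 0.0
```

Run:
```python
from h import *
c=cam('wrist'); edges(c); print(pose()[0]); save(c,'pics/w8.png')
```

```text
[ 258  165   48   75 3480] [[258.0, 165.0], [305.0, 165.0], [305.0, 239.0], [258.0, 239.0]] [ 0.6    -0.3317] [0.0729 0.0435] 4.6
[   0  182   38  139 3980] [[-0.0, 182.0], [37.0, 182.0], [37.0, 320.0], [0.0, 320.0]] [ 0.5137 -0.0632] [0.0438 0.1628] 79.5
[ 357  205   55   60 1567] [[352.0, 230.0], [391.0, 205.0], [413.0, 239.0], [373.0, 264.0]] [ 0.5771 -0.4325] [0.0443 0.045 ] 42.1
[ 0.61084452 -0.32833323  0.19746402]
```

Run:
```python
from h import *
go([.6119,-.3308,.033],tool(4.6))
```

```text
shift now-axes mm [  1.    2.8 164.5] then turn deg [-0.1  0.1  0.9]
```

Emit:
drive_tool --increments '[{"claw": 0.062,"dx": 0.001,"dy": 0.0028,"dz": 0.04,"wx": 0,"wy": 0,"wz": 0.9},{"claw": 0.062,"dx": 0,"dy": 0,"dz": 0.045,"wx": 0,"wy": 0,"wz": 0},{"claw": 0.062,"dx": 0,"dy": 0,"dz": 0.04,"wx": 0,"wy": 0,"wz": 0},{"claw": 0.06,"dx": 0,"dy": 0,"dz": 0.025,"wx": 0,"wy": 0,"wz": 0},{"claw": 0.06,"dx": 0,"dy": 0,"dz": 0.0145,"wx": 0,"wy": 0,"wz": 0},{"claw": 0.04,"dx": 0,"dy": 0,"dz": 0,"wx": 0,"wy": 0,"wz": 0},{"claw": 0.04,"dx": 0,"dy": 0,"dz": 0,"wx": 0,"wy": 0,"wz": 0},{"claw": 0.04,"dx": 0,"dy": 0,"dz": 0,"wx": 0,"wy": 0,"wz": 0},{"claw": 0.04,"dx": 0,"dy": 0,"dz": 0,"wx": 0,"wy": 0,"wz": 0},{"claw": 0.04,"dx": 0,"dy": 0,"dz": 0,"wx": 0,"wy": 0,"wz": 0},{"claw": 0.04,"dx": 0,"dy": 0,"dz": 0,"wx": 0,"wy": 0,"wz": 0}]' --newtons 40

```text
t: 22.22
eef_pos: [0.612, -0.3317, 0.035]
tool_rot: [-0.0, 0.999, 0.04, -0.0]
contact_force: [0.9, -0.3, -1.4]
gripper_width: 0.497
grasp_force: 44.9
```

Emit:
drive_tool --increments '[{"claw": 0.04,"dx": 0,"dy": 0,"dz": -0.02,"wx": 0,"wy": 0,"wz": 0},{"claw": 0.04,"dx": 0,"dy": 0,"dz": -0.04,"wx": 0,"wy": 0,"wz": 0},{"claw": 0.04,"dx": 0,"dy": 0,"dz": -0.05,"wx": 0,"wy": 0,"wz": 0},{"claw": 0.04,"dx": 0,"dy": 0,"dz": -0.05,"wx": 0,"wy": 0,"wz": 0},{"claw": 0.04,"dx": 0,"dy": 0,"dz": -0.04,"wx": 0,"wy": 0,"wz": 0},{"claw": 0.04,"dx": 0,"dy": 0,"dz": 0,"wx": 0,"wy": 0,"wz": 0}]' --newtons 40

```text
t: 22.98
eef_pos: [0.6142, -0.3328, 0.2411]
tool_rot: [0.002, 0.999, 0.04, 0.004]
contact_force: [0.4, 0.1, -1.0]
gripper_width: 0.501
grasp_force: 45.0
```

Run:
```python
from h import *
c=held(.013); print(pose()[0], get_obs()['gripper_width']); save(c,'pics/w9.png')
go(tgt(-.005,.06+.044,off=(-.0115,-.0005,.0352)),tool(YAW,th))
```

```text
held [  228   231    99   138 12227] [-0.009  -0.0008] [0.0435 0.0764] 89.9
[ 0.61300285 -0.33219566  0.23822625] 0.5008674372327473
shift now-axes mm [ -86.3 -381.    53.3] then turn deg [-1.1 14.6  9.4]
```

Emit:
drive_tool --increments '[{"claw": 0.04,"dx": -0.0086,"dy": -0.0381,"dz": 0,"wx": 0,"wy": 0,"wz": 0},{"claw": 0.04,"dx": -0.0086,"dy": -0.0381,"dz": 0,"wx": 0,"wy": 0,"wz": 0},{"claw": 0.04,"dx": -0.0086,"dy": -0.0381,"dz": 0,"wx": 0,"wy": 0,"wz": 0},{"claw": 0.04,"dx": -0.0086,"dy": -0.0381,"dz": 0,"wx": 0,"wy": 0,"wz": 0},{"claw": 0.04,"dx": -0.0086,"dy": -0.0381,"dz": 0,"wx": 0,"wy": 0,"wz": 0},{"claw": 0.04,"dx": -0.0086,"dy": -0.0381,"dz": 0,"wx": 0,"wy": 0,"wz": 0},{"claw": 0.04,"dx": -0.0086,"dy": -0.0381,"dz": 0,"wx": 0,"wy": 0,"wz": 0},{"claw": 0.04,"dx": -0.0086,"dy": -0.0381,"dz": 0,"wx": 0,"wy": 0,"wz": 0},{"claw": 0.04,"dx": -0.0086,"dy": -0.0381,"dz": 0,"wx": 0,"wy": 0,"wz": 0},{"claw": 0.04,"dx": -0.0086,"dy": -0.0381,"dz": 0,"wx": 0,"wy": 0,"wz": 0},{"claw": 0.04,"dx": 0,"dy": 0,"dz": 0,"wx": -0.37,"wy": 4.87,"wz": 3.13},{"claw": 0.04,"dx": 0,"dy": 0,"dz": 0,"wx": -0.37,"wy": 4.87,"wz": 3.13},{"claw": 0.04,"dx": 0,"dy": 0,"dz": 0,"wx": -0.37,"wy": 4.87,"wz": 3.13},{"claw": 0.04,"dx": 0,"dy": 0,"dz": 0,"wx": 0,"wy": 0,"wz": 0}]' --newtons 40

```text
t: 24.78
eef_pos: [0.4935, 0.0409, 0.2341]
tool_rot: [0.005, 0.991, -0.041, 0.126]
contact_force: [0.1, -0.5, -0.7]
gripper_width: 0.5
grasp_force: 44.9
```

Run:
```python
from h import *
c=cam('wrist'); save(c,'pics/w10.png',s=1.4); where((-.0115,-.0005,.0352))
go(tgt(-.003,.006+.044,py=-.0009,off=(-.0115,-.0005,.0352)),tool(YAW,th))
```

```text
t 24.82 pack in cradle mm [-15.9  -0.4 153.7] force xyz cradle [ 0.2  0.1 -1.8] rot err [-0.1  0.5  0.1] w 0.504
shift now-axes mm [-12.4  -0.5 103.7] then turn deg [-0.1  0.5  0.1]
```

View pics/w10.png

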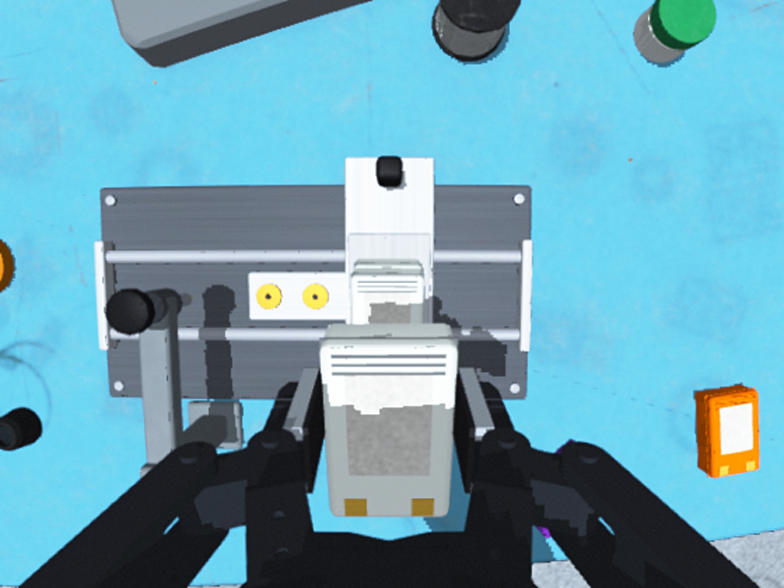

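The stack is intact and pack B is held square above it. Descending.

Emit:
drive_tool --increments '[{"claw": 0.04,"dx": -0.0062,"dy": -0.0005,"dz": 0.02,"wx": 0,"wy": 0.5,"wz": 0.1},{"claw": 0.04,"dx": -0.0062,"dy": 0,"dz": 0.025,"wx": 0,"wy": 0,"wz": 0},{"claw": 0.04,"dx": 0,"dy": 0,"dz": 0.025,"wx": 0,"wy": 0,"wz": 0},{"claw": 0.04,"dx": 0,"dy": 0,"dz": 0.02,"wx": 0,"wy": 0,"wz": 0},{"claw": 0.04,"dx": 0,"dy": 0,"dz": 0.011,"wx": 0,"wy": 0,"wz": 0},{"claw": 0.04,"dx": 0,"dy": 0,"dz": 0.004,"wx": 0,"wy": 0,"wz": 0},{"claw": 0.04,"dx": 0,"dy": 0,"dz": 0.001,"wx": 0,"wy": 0,"wz": 0},{"claw": 0.04,"dx": 0,"dy": 0,"dz": 0,"wx": 0,"wy": 0,"wz": 0}]' --newtons 40

```text
t: 25.82
eef_pos: [0.5113, 0.0404, 0.1301]
tool_rot: [0.004, 0.99, -0.042, 0.132]
contact_force: [1.0, -0.4, -0.5]
gripper_width: 0.503
grasp_force: 44.9
```

Run:
```python
from h import *
where((-.0115,-.0005,.0352))
```

```text
t 25.82 pack in cradle mm [-5.7 -1.3 48.2] force xyz cradle [-0.9  0.3 -0.8] rot err [-0.1 -0.2 -0.2] w 0.503
```

Emit:
drive_tool --increments '[{"claw": 0.04,"dx": 0,"dy": 0.0003,"dz": 0.003,"wx": 0,"wy": 0,"wz": 0},{"claw": 0.04,"dx": 0,"dy": 0,"dz": 0.001,"wx": 0,"wy": 0,"wz": 0},{"claw": 0.04,"dx": 0,"dy": 0,"dz": 0.0005,"wx": 0,"wy": 0,"wz": 0},{"claw": 0.04,"dx": 0,"dy": 0,"dz": 0,"wx": 0,"wy": 0,"wz": 0}]' --newtons 40

```text
t: 26.32
eef_pos: [0.5121, 0.04, 0.1252]
tool_rot: [0.004, 0.99, -0.042, 0.131]
contact_force: [0.0, -0.3, -0.3]
gripper_width: 0.499
grasp_force: 45.0
```

Run:
```python
from h import *
where((-.0115,-.0005,.0352))
```

```text
t 26.32 pack in cradle mm [-5.3 -0.9 43.3] force xyz cradle [ 0.   0.3 -0.3] rot err [-0.1 -0.2 -0.2] w 0.499
```

Emit:
drive_tool --increments '[{"claw": 0.04,"dx": -0.001,"dy": 0,"dz": 0.0007,"wx": 0,"wy": 0,"wz": 0},{"claw": 0.04,"dx": -0.003,"dy": 0,"dz": 0,"wx": 0,"wy": 0,"wz": 0},{"claw": 0.04,"dx": -0.003,"dy": 0,"dz": 0,"wx": 0,"wy": 0,"wz": 0},{"claw": 0.04,"dx": -0.002,"dy": 0,"dz": 0,"wx": 0,"wy": 0,"wz": 0},{"claw": 0.04,"dx": -0.0015,"dy": 0,"dz": 0,"wx": 0,"wy": 0,"wz": 0}]' --newtons 40

```text
t: 26.95
eef_pos: [0.5032, 0.0413, 0.1225]
tool_rot: [0.004, 0.99, -0.042, 0.133]
contact_force: [2.0, -0.1, 6.1]
gripper_width: 0.503
grasp_force: 45.6
```

Run:
```python
from h import *
where((-.0115,-.0005,.0352))
```

```text
t 26.95 pack in cradle mm [ 4.  -1.5 43. ] force xyz cradle [-3.5 -0.   5.4] rot err [-0.2 -0.3 -0.1] w 0.503
```

Emit:
drive_tool --increments '[{"claw": 0.04,"dx": -0.001,"dy": 0.0004,"dz": -0.0005,"wx": 0,"wy": 0,"wz": 0},{"claw": 0.04,"dx": -0.001,"dy": 0,"dz": 0,"wx": 0,"wy": 0,"wz": 0},{"claw": 0.04,"dx": 0,"dy": 0,"dz": 0,"wx": 0,"wy": 0,"wz": 0}]' --newtons 40

```text
t: 27.32
eef_pos: [0.5028, 0.0413, 0.123]
tool_rot: [0.003, 0.99, -0.042, 0.134]
contact_force: [7.4, -0.4, 0.3]
gripper_width: 0.495
grasp_force: 44.8
```

Run:
```python
from h import *
where((-.0115,-.0005,.0352))
```

```text
t 27.32 pack in cradle mm [ 4.2 -1.5 43.5] force xyz cradle [-7.2 -0.2 -1.7] rot err [-0.2 -0.5 -0.2] w 0.495
```

Emit:
drive_tool --increments '[{"claw": 0.04,"dx": -0.0003,"dy": 0.0003,"dz": 0.0005,"wx": 0,"wy": 0,"wz": 0},{"claw": 0.04,"dx": 0,"dy": 0,"dz": 0,"wx": 0,"wy": 0,"wz": 0},{"claw": 0.05,"dx": 0,"dy": 0,"dz": 0,"wx": 0,"wy": 0,"wz": 0},{"claw": 0.06,"dx": 0,"dy": 0,"dz": 0,"wx": 0,"wy": 0,"wz": 0},{"claw": 0.07,"dx": 0,"dy": 0,"dz": 0,"wx": 0,"wy": 0,"wz": 0},{"claw": 0.07,"dx": 0,"dy": 0,"dz": -0.01,"wx": 0,"wy": 0,"wz": 0},{"claw": 0.07,"dx": 0,"dy": 0,"dz": -0.02,"wx": 0,"wy": 0,"wz": 0},{"claw": 0.085,"dx": 0,"dy": 0,"dz": -0.04,"wx": 0,"wy": 0,"wz": 0},{"claw": 0.085,"dx": 0.006,"dy": 0,"dz": -0.03,"wx": 0,"wy": 0,"wz": 0},{"claw": 0.085,"dx": 0,"dy": 0,"dz": 0,"wx": 0,"wy": 0,"wz": 0}]' --newtons 40

```text
t: 28.58
eef_pos: [0.4809, 0.0422, 0.2222]
tool_rot: [0.004, 0.99, -0.043, 0.134]
contact_force: [0.1, -0.0, -0.1]
gripper_width: 1.0
grasp_force: 0.0
```

Run:
```python
from h import *
c=cam('wrist'); s=cam('side')
a=cv2.resize(c['im'][90:330,20:420],(780,468),interpolation=cv2.INTER_CUBIC)
cv2.imwrite('pics/w11.png',a[:,:,::-1])
cv2.imwrite('pics/s11.png',cv2.resize(s['im'][60:330,200:380],(400,600),interpolation=cv2.INTER_CUBIC)[:,:,::-1])
print(get_obs()['t'],pose()[0])
```

```text
28.675 [0.47946769 0.04174298 0.21945407]
```

View pics/w11.png

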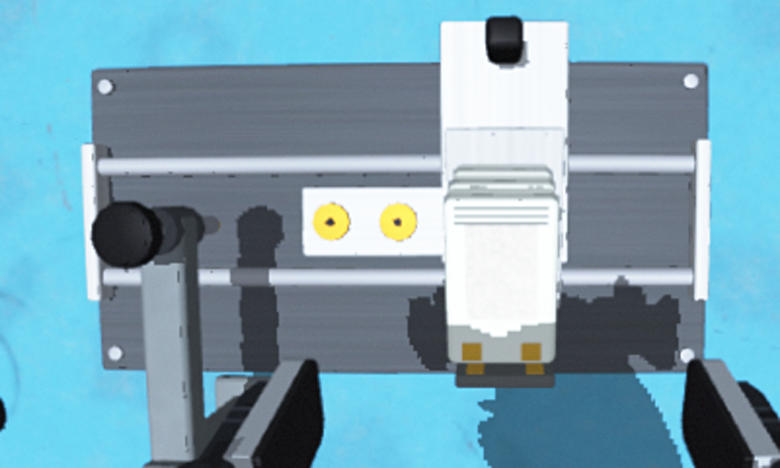

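The picture shows three packs stacked squarely against the backstop: top face (447–556, 195–362), discs at (331,222) and (398,222), cap at (127,234). All the white packs on the bench are stacked. Next I'll put the camera in the needle's plane to measure the needle and the discs.

Run:
```python
from h import *
go([.5727,.1761,.18],tool(YAW))
```

```text
shift now-axes mm [  68.2 -141.7   59.6] then turn deg [ -0.1 -15.1  -0.1]
```

Emit:
drive_tool --increments '[{"claw": 0.085,"dx": 0.0171,"dy": -0.0354,"dz": 0.005,"wx": 0,"wy": 0,"wz": 0},{"claw": 0.085,"dx": 0.0171,"dy": -0.0354,"dz": 0.005,"wx": 0,"wy": 0,"wz": 0},{"claw": 0.085,"dx": 0.0171,"dy": -0.0354,"dz": 0.0148,"wx": 0,"wy": 0,"wz": 0},{"claw": 0.085,"dx": 0.0171,"dy": -0.0354,"dz": 0.0148,"wx": 0,"wy": 0,"wz": 0},{"claw": 0.085,"dx": 0,"dy": 0,"dz": 0.01,"wx": 0,"wy": -7.5,"wz": 0},{"claw": 0.085,"dx": 0,"dy": 0,"dz": 0.01,"wx": 0,"wy": -7.6,"wz": 0},{"claw": 0.085,"dx": 0,"dy": 0,"dz": 0,"wx": 0,"wy": 0,"wz": 0},{"claw": 0.085,"dx": 0,"dy": 0,"dz": 0,"wx": 0,"wy": 0,"wz": 0}]'

```text
t: 29.68
eef_pos: [0.5709, 0.1762, 0.1786]
tool_rot: [-0.001, 0.999, -0.042, -0.0]
contact_force: [0.4, 0.5, -0.2]
gripper_width: 0.994
grasp_force: 0.0
```

Run:
```python
from h import *
import pickle
c=cam('wrist'); pickle.dump(c,open('n1.pkl','wb')); print(pose()[0],(-c['R'].T@c['t']).round(3),crd(-c['R'].T@c['t']))
a=cv2.resize(c['im'][120:390,180:520],(780,620)[:1]+(600,) if 0 else (755,600),interpolation=cv2.INTER_CUBIC)
cv2.imwrite('pics/n1.png',a[:,:,::-1])
```

```text
[0.57072266 0.17643441 0.17914184] [0.655 0.17  0.297] [-127.73411006 -141.63774183  251.70487115]
```

View pics/n1.png

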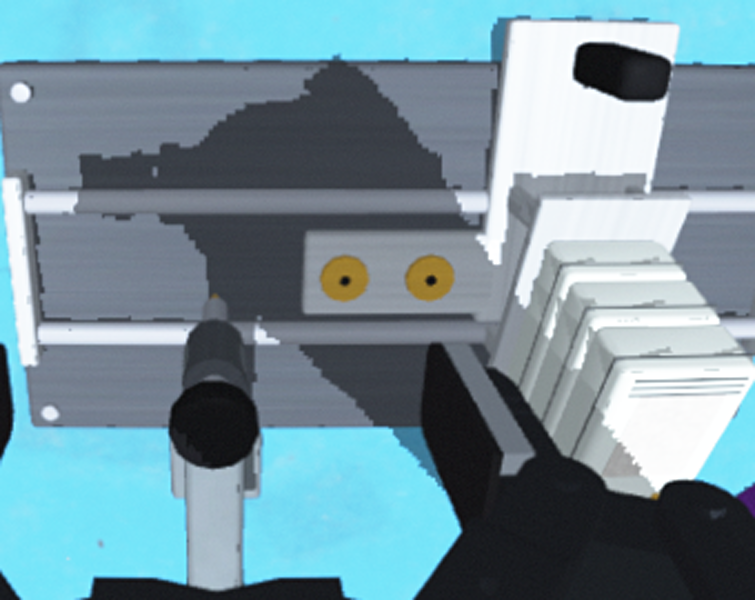

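The needle tip is at (214,296), in line with the cap centre at (214,424). The dots are at (345,281) and (430,281).

Run:
```python
from h import *
import pickle
c=pickle.load(open('n1.pkl','rb')); im=c['im'].astype(int)
f=lambda u,v:(180+u/2.2206,120+v/2.2222)
for n,u,v,z in [('tip',214,295,.038),('cap',214,424,.126),('outer',345,281,.026),('inner',430,281,.026)]:
    X=at_z(c,*f(u,v),z); print(n,X.round(4),crd(X).round(1))
# dots: dark centroid
for u,v in [(345,281),(430,281)]:
    a,b=map(int,np.round(f(u,v))); P=im[b-5:b+6,a-5:a+6].sum(2); w=np.clip(260-P,0,None); vv,uu=np.mgrid[b-5:b+6,a-5:a+6]
    uc,vc=(w*uu).sum()/w.sum(),(w*vv).sum()/w.sum(); X=at_z(c,uc,vc,.026); print(uc,vc,X.round(4),crd(X).round(1))
# cap centroid dark
P=im.sum(2); b0,b1=int(f(0,385)[1]),int(f(0,470)[1]); m=(P[b0:b1,250:305]<90); vv,uu=np.nonzero(m); print('cap box',uu.min()+250,uu.max()+250,uu.mean()+250)
```

```text
tip [0.5257 0.1817 0.038 ] [   2.3 -142.7   -7. ]
cap [0.5302 0.181  0.126 ] [  -2.2 -142.4   81. ]
outer [0.5215 0.1287 0.026 ] [  2.2 -89.6 -19. ]
inner [0.5184 0.094  0.026 ] [  2.3 -54.7 -19. ]
334.96898263027293 246.00413564929693 [0.5219 0.1291 0.026 ] [  1.7 -90.  -19. ]
373.6888809693514 245.7897362794013 [0.5191 0.094  0.026 ] [  1.7 -54.7 -19. ]
cap box 257 295 276.9713493530499
```

Run:
```python
from h import *
go([.6042,.0320,.16],tool(YAW))
```

```text
shift now-axes mm [ 45.5 141.1  18.9] then turn deg [-0.1 -0.  -0.1]
```

Emit:
drive_tool --increments '[{"claw": 0.06,"dx": 0.0228,"dy": 0.0,"dz": 0,"wx": 0,"wy": 0,"wz": 0},{"claw": 0.06,"dx": 0.0228,"dy": 0.0353,"dz": 0,"wx": 0,"wy": 0,"wz": 0},{"claw": 0.06,"dx": 0,"dy": 0.0353,"dz": 0,"wx": 0,"wy": 0,"wz": 0},{"claw": 0.06,"dx": 0,"dy": 0.0353,"dz": 0,"wx": 0,"wy": 0,"wz": 0},{"claw": 0.06,"dx": 0,"dy": 0.0353,"dz": 0.019,"wx": 0,"wy": 0,"wz": 0},{"claw": 0.06,"dx": 0,"dy": 0,"dz": 0,"wx": 0,"wy": 0,"wz": 0}]'

```text
t: 30.48
eef_pos: [0.6034, 0.0279, 0.1593]
tool_rot: [0.0, 0.999, -0.045, -0.001]
contact_force: [-1.2, 0.0, -0.6]
gripper_width: 0.705
grasp_force: 0.0
```

Run:
```python
from h import *
c=cam('wrist'); im=c['im'].astype(int); P=im.sum(2); save(c,'pics/hh.png')
p=proj(c,[.604,.032,.062]); print('expected px',p)
a,b=map(int,p); m=(P<110).astype(np.uint8); n,l,s,ce=cv2.connectedComponentsWithStats(m)
i=l[b,a]; print(s[i],ce[i]); 
# by depth: handle top = height .055-.067
H=np.array([[at_d(c,u,v) for u in range(a-45,a+46,2)] for v in range(b-45,b+46,2)]).reshape(-1,3)
k=(abs(H[:,2]-.062)<.003)&(np.hypot(H[:,0]-.604,H[:,1]-.032)<.02); print(k.sum(),H[k].mean(0),H[k].min(0),H[k].max(0)); go([.6042,.0320,.068],tool(YAW))
```

```text
expected px [272.2720129  221.58924564]
[260 198  24  34 738] [271.92682927 214.88346883]
116 [0.60439124 0.03214215 0.06188414] [0.59707077 0.02399657 0.05931734] [0.61093202 0.0404212  0.06400397]
shift now-axes mm [-0.  -1.3 92.2] then turn deg [-0.1  0.  -0.2]
```

Emit:
drive_tool --increments '[{"claw": 0.05,"dx": 0,"dy": -0.0012,"dz": 0.025,"wx": 0,"wy": 0,"wz": -0.2},{"claw": 0.05,"dx": 0,"dy": 0,"dz": 0.03,"wx": 0,"wy": 0,"wz": 0},{"claw": 0.05,"dx": 0,"dy": 0,"dz": 0.025,"wx": 0,"wy": 0,"wz": 0},{"claw": 0.05,"dx": 0,"dy": 0,"dz": 0.012,"wx": 0,"wy": 0,"wz": 0},{"claw": 0.03,"dx": 0,"dy": 0,"dz": 0,"wx": 0,"wy": 0,"wz": 0},{"claw": 0.012,"dx": 0,"dy": 0,"dz": 0,"wx": 0,"wy": 0,"wz": 0},{"claw": 0.012,"dx": 0,"dy": 0,"dz": 0,"wx": 0,"wy": 0,"wz": 0},{"claw": 0.012,"dx": 0,"dy": 0,"dz": 0,"wx": 0,"wy": 0,"wz": 0},{"claw": 0.012,"dx": 0,"dy": 0,"dz": 0,"wx": 0,"wy": 0,"wz": 0},{"claw": 0.012,"dx": 0,"dy": 0,"dz": 0,"wx": 0,"wy": 0,"wz": 0},{"claw": 0.012,"dx": 0,"dy": 0,"dz": 0,"wx": 0,"wy": 0,"wz": 0}]' --newtons 40

```text
t: 31.9
eef_pos: [0.6058, 0.0333, 0.0695]
tool_rot: [-0.001, 0.999, -0.041, 0.001]
contact_force: [-2.6, 0.4, 6.6]
gripper_width: 0.196
grasp_force: 40.2
```

Emit:
drive_tool --increments '[{"claw": 0.012,"dx": 0,"dy": -0.002,"dz": 0,"wx": 0,"wy": 0,"wz": 0},{"claw": 0.012,"dx": 0,"dy": -0.004,"dz": 0,"wx": 0,"wy": 0,"wz": 0},{"claw": 0.012,"dx": 0,"dy": -0.005,"dz": 0,"wx": 0,"wy": 0,"wz": 0},{"claw": 0.012,"dx": 0,"dy": -0.006,"dz": 0,"wx": 0,"wy": 0,"wz": 0},{"claw": 0.012,"dx": 0,"dy": -0.006,"dz": 0,"wx": 0,"wy": 0,"wz": 0},{"claw": 0.012,"dx": 0,"dy": -0.006,"dz": 0,"wx": 0,"wy": 0,"wz": 0},{"claw": 0.012,"dx": 0,"dy": -0.006,"dz": 0,"wx": 0,"wy": 0,"wz": 0},{"claw": 0.012,"dx": 0,"dy": -0.006,"dz": 0,"wx": 0,"wy": 0,"wz": 0},{"claw": 0.012,"dx": 0,"dy": -0.005,"dz": 0,"wx": 0,"wy": 0,"wz": 0},{"claw": 0.012,"dx": 0,"dy": -0.004,"dz": 0,"wx": 0,"wy": 0,"wz": 0},{"claw": 0.012,"dx": 0,"dy": -0.002,"dz": 0,"wx": 0,"wy": 0,"wz": 0},{"claw": 0.012,"dx": 0,"dy": -0.0007,"dz": 0,"wx": 0,"wy": 0,"wz": 0},{"claw": 0.012,"dx": 0,"dy": 0,"dz": 0,"wx": 0,"wy": 0,"wz": 0},{"claw": 0.012,"dx": 0,"dy": 0,"dz": 0,"wx": 0,"wy": 0,"wz": 0}]' --newtons 40

```text
t: 33.65
eef_pos: [0.6101, 0.0851, 0.0695]
tool_rot: [-0.001, 0.999, -0.041, 0.001]
contact_force: [-2.8, -1.3, 6.6]
gripper_width: 0.204
grasp_force: 40.1
```

Run:
```python
from h import *
c=cam('wrist'); P,Q=pose(); print(get_obs()['t'],P,crd(P),(Q.inv()*tool(YAW)).as_rotvec(degrees=True).round(1))
im=c['im'].astype(int); 
for y in (-142.5,):
    xc,yc,zc=frame(); xh=np.array([-yc[1]*-1,0,0])
m=((im[:,:,0]-im[:,:,2]>70)&(im[:,:,0]>100)).astype(np.uint8); n,l,s,ce=cv2.connectedComponentsWithStats(m)
for i in range(1,n):
    if s[i,4]>60: print(s[i],crd(at_z(c,*ce[i],.026)).round(1))
```

```text
33.7 [0.61012833 0.08503893 0.06947187] [-89.80886055 -53.37555659  24.47186744] [-0.1 -0.1  0. ]
```

Emit:
drive_tool --increments '[{"claw": 0.025,"dx": 0,"dy": 0,"dz": 0,"wx": 0,"wy": 0,"wz": 0},{"claw": 0.04,"dx": 0,"dy": 0,"dz": 0,"wx": 0,"wy": 0,"wz": 0},{"claw": 0.05,"dx": 0,"dy": 0,"dz": -0.02,"wx": 0,"wy": 0,"wz": 0},{"claw": 0.06,"dx": 0,"dy": 0,"dz": -0.04,"wx": 0,"wy": 0,"wz": 0},{"claw": 0.085,"dx": 0,"dy": 0,"dz": -0.049,"wx": 0,"wy": 0,"wz": 0},{"claw": 0.085,"dx": -0.0155,"dy": -0.0295,"dz": 0,"wx": 0,"wy": 0,"wz": 0},{"claw": 0.085,"dx": -0.0155,"dy": -0.0295,"dz": 0,"wx": 0,"wy": 0,"wz": 0},{"claw": 0.085,"dx": -0.0155,"dy": -0.0295,"dz": 0,"wx": 0,"wy": 0,"wz": 0},{"claw": 0.085,"dx": 0,"dy": 0,"dz": 0,"wx": 0,"wy": 0,"wz": 0},{"claw": 0.085,"dx": 0,"dy": 0,"dz": 0,"wx": 0,"wy": 0,"wz": 0}]'

```text
t: 34.95
eef_pos: [0.571, 0.177, 0.1785]
tool_rot: [-0.001, 0.999, -0.041, 0.001]
contact_force: [-0.3, -0.7, 0.1]
gripper_width: 0.994
grasp_force: 0.0
```

```bash
cat >> h.py <<'E'
def discs(c):
    im=c['im'].astype(int); m=((im[:,:,0]-im[:,:,2]>60)&(im[:,:,0]>70)&(im[:,:,1]>50)).astype(np.uint8); n,l,s,ce=cv2.connectedComponentsWithStats(m)
    for i in range(1,n):
        if s[i,4]>60:
            X,Y,W,H,_=s[i]; g=im[Y:Y+H,X:X+W].sum(2); vv,uu=np.mgrid[Y:Y+H,X:X+W]; cu,cv_=X+W/2-.5,Y+H/2-.5
            w=np.clip(170-g,0,None)*(np.hypot(uu-cu,vv-cv_)<5); d=(np.array([(w*uu).sum(),(w*vv).sum()])/max(w.sum(),1)).round(1)
            print(s[i],'box ctr',crd(at_z(c,cu,cv_,.026)).round(1),'dot px',d,crd(at_z(c,*d,.026)).round(1) if w.sum() else '')
E
python3 - <<'E'
from h import *
import pickle
c=cam('wrist'); pickle.dump(c,open('n2.pkl','wb')); discs(c); print(pose()[0],crd(-c['R'].T@c['t']))
im=c['im']; 
print('needle expect px',proj(c,[.5257,.1817,.038]))
a,b=map(int,proj(c,[.5257,.1817,.038]))
g=im[b-14:b+14,a-14:a+14].astype(int); print(g.sum(2)//3)
E
```

```text
[  43  186   57   54 1196] box ctr [ -30.1 -327.3  -19. ] dot px [0. 0.] 
[266 236  21  19 307] box ctr [   0.3 -143.9  -19. ] dot px [275.7 246.6] [   1.8 -144.1  -19. ]
[304 236  22  20 318] box ctr [   0.7 -109.3  -19. ] dot px [314.8 246.6] [   1.8 -109.   -19. ]
[372 346  12  15 140] box ctr [124.4 -38.1 -19. ] dot px [0. 0.] 
[0.57118227 0.17629342 0.17828084] [-127.62716039 -142.58908429  251.79747731]
needle expect px [277.28663339 253.13629713]
[[250 250 251 250 221 149 103 102 108 106 107 106 106 107 106 105 107 104
  107 102  99 108 134 153 152 154 151 151]
 [250 250 250 236 174 160 112 106 106 106 107 106 106 106 106 107 104 104
  106 106 103 100 109 137 151 153 150 151]
 [249 250 248 200 179 181 114 103 106 107 107 109 106 108 108 106 108 107
  107 108 106 106 105 126 149 153 151 150]
 [249 249 246 193 189 182 125 113 114 106 108 106 108 108 109 108 109 108
  108 106 108 106 106 119 148 149 150 148]
 [249 248 237 194 190 190 180 179 171 115 108 109 108 107 109 110 107 109
  108 111 108 111 106 118 146 149 147 148]
 [249 248 230 192 191 192 193 195 185 118 106 103  83  83
[... 1934 characters left out ...]
234 233 233 232 233 233 233 233 222 139 100 103 108 108 109 110 105 100
   97 105 121 130 128 129 128 128 129 127]
 [158 161 158 159 160 160 161 161 153 114 100 105 109 110 108 109 105 100
  100  96  86  78  81  78  78  81  79  79]
 [ 95 126 128 124 125 124 125 123 119 102 100 104 106 102  91  98 105 101
   97  93  73  62  60  61  62  60  61  60]
 [ 83 115 110  89  86  86  88  87  88  88  80  82  71  65  62  64  71  75
   81  83  75  67  68  65  63  62  67  67]
 [114 122 120 115 113 115 109  89  67  60  55  57  51  51  50  49  50  55
   60  61  64  80  98  98  98  99  96  97]
 [158 157 157 158 159 150 118  68  53  50  52  49  49  50  50  51  51  52
   50  51  52  64  89 113 117 115 116 112]]
```

The outer dot is 1.4 mm past the needle. I'll regrip and correct that.

```bash
cat >> h.py <<'E'
def wpt(h,y,z):
    xc,yc,zc=frame(); xh=np.array([xc[0],xc[1],0]); xh/=np.linalg.norm(xh); p=O+xh*h+yc*y; p[2]=z; return p
E
python3 - <<'E'
from h import *
go(wpt(-.0885,-.0530,.0695),tool(YAW))
E
```

```text
shift now-axes mm [ 45.   88.3 108.7] then turn deg [-0.1 -0.1 -0. ]
```

Emit:
drive_tool --increments '[{"claw": 0.06,"dx": 0.015,"dy": 0.0294,"dz": 0,"wx": 0,"wy": 0,"wz": 0},{"claw": 0.06,"dx": 0.015,"dy": 0.0294,"dz": 0,"wx": 0,"wy": 0,"wz": 0},{"claw": 0.06,"dx": 0.015,"dy": 0.0294,"dz": 0,"wx": 0,"wy": 0,"wz": 0},{"claw": 0.05,"dx": 0,"dy": 0,"dz": 0.035,"wx": 0,"wy": 0,"wz": 0},{"claw": 0.05,"dx": 0,"dy": 0,"dz": 0.035,"wx": 0,"wy": 0,"wz": 0},{"claw": 0.05,"dx": 0,"dy": 0,"dz": 0.03,"wx": 0,"wy": 0,"wz": 0},{"claw": 0.04,"dx": 0,"dy": 0,"dz": 0.0085,"wx": 0,"wy": 0,"wz": 0},{"claw": 0.012,"dx": 0,"dy": 0,"dz": 0,"wx": 0,"wy": 0,"wz": 0},{"claw": 0.012,"dx": 0,"dy": 0,"dz": 0,"wx": 0,"wy": 0,"wz": 0},{"claw": 0.012,"dx": 0,"dy": 0,"dz": 0,"wx": 0,"wy": 0,"wz": 0},{"claw": 0.012,"dx": 0,"dy": 0,"dz": 0,"wx": 0,"wy": 0,"wz": 0},{"claw": 0.012,"dx": 0,"dy": 0,"dz": 0,"wx": 0,"wy": 0,"wz": 0}]' --newtons 40

```text
t: 36.5
eef_pos: [0.6088, 0.0857, 0.0697]
tool_rot: [-0.001, 0.999, -0.041, 0.001]
contact_force: [-0.6, -1.7, 3.9]
gripper_width: 0.199
grasp_force: 41.0
```

Run:
```python
from h import *
P,Q=pose(); print(get_obs()['contact_force'],crd(P),get_obs()['gripper_width'])
```

```text
[-0.58302496 -1.71476625  3.8526797 ] [-88.4141635  -53.91525984  24.73337585] 0.19866326285705127
```

Emit:
drive_tool --increments '[{"claw": 0.012,"dx": 0,"dy": 0.001,"dz": 0,"wx": 0,"wy": 0,"wz": 0},{"claw": 0.012,"dx": 0,"dy": 0.001,"dz": 0,"wx": 0,"wy": 0,"wz": 0},{"claw": 0.012,"dx": 0,"dy": 0,"dz": 0,"wx": 0,"wy": 0,"wz": 0},{"claw": 0.012,"dx": 0,"dy": 0,"dz": 0,"wx": 0,"wy": 0,"wz": 0}]'

```text
t: 37.0
eef_pos: [0.6088, 0.0855, 0.0697]
tool_rot: [-0.002, 0.999, -0.04, 0.001]
contact_force: [0.3, 2.1, 5.4]
gripper_width: 0.196
grasp_force: 41.4
```

Run:
```python
from h import *
P,Q=pose(); print(get_obs()['contact_force'],crd(P),get_obs()['gripper_width'])
```

```text
[0.2867247  2.06415742 5.35118429] [-88.4242743  -53.74380171  24.72101304] 0.19618782493778167
```

Emit:
drive_tool --increments '[{"claw": 0.012,"dx": 0,"dy": 0.001,"dz": 0,"wx": 0,"wy": 0,"wz": 0},{"claw": 0.012,"dx": 0,"dy": 0.0008,"dz": 0,"wx": 0,"wy": 0,"wz": 0},{"claw": 0.012,"dx": 0,"dy": 0,"dz": 0,"wx": 0,"wy": 0,"wz": 0},{"claw": 0.012,"dx": 0,"dy": 0,"dz": 0,"wx": 0,"wy": 0,"wz": 0}]'

```text
t: 37.5
eef_pos: [0.6086, 0.084, 0.0697]
tool_rot: [-0.002, 0.999, -0.04, 0.001]
contact_force: [-0.2, 1.9, 6.5]
gripper_width: 0.199
grasp_force: 41.3
```

Run:
```python
from h import *
P,Q=pose(); print(get_obs()['contact_force'],crd(P),get_obs()['gripper_width'])
```

```text
[-0.21752503  1.88559126  6.48323447] [-88.40636722 -52.17020982  24.70575462] 0.19946723538621003
```

Emit:
drive_tool --increments '[{"claw": 0.012,"dx": 0,"dy": -0.0007,"dz": 0,"wx": 0,"wy": 0,"wz": 0},{"claw": 0.012,"dx": 0,"dy": 0,"dz": 0,"wx": 0,"wy": 0,"wz": 0},{"claw": 0.025,"dx": 0,"dy": 0,"dz": 0,"wx": 0,"wy": 0,"wz": 0},{"claw": 0.04,"dx": 0,"dy": 0,"dz": 0,"wx": 0,"wy": 0,"wz": 0},{"claw": 0.05,"dx": 0,"dy": 0,"dz": -0.02,"wx": 0,"wy": 0,"wz": 0},{"claw": 0.06,"dx": 0,"dy": 0,"dz": -0.04,"wx": 0,"wy": 0,"wz": 0},{"claw": 0.085,"dx": 0,"dy": 0,"dz": -0.049,"wx": 0,"wy": 0,"wz": 0},{"claw": 0.085,"dx": -0.015,"dy": -0.0302,"dz": 0,"wx": 0,"wy": 0,"wz": 0},{"claw": 0.085,"dx": -0.015,"dy": -0.0302,"dz": 0,"wx": 0,"wy": 0,"wz": 0},{"claw": 0.085,"dx": -0.015,"dy": -0.0302,"dz": 0,"wx": 0,"wy": 0,"wz": 0},{"claw": 0.085,"dx": 0,"dy": 0,"dz": 0,"wx": 0,"wy": 0,"wz": 0},{"claw": 0.085,"dx": 0,"dy": 0,"dz": 0,"wx": 0,"wy": 0,"wz": 0}]'

```text
t: 39.0
eef_pos: [0.5708, 0.1761, 0.1789]
tool_rot: [-0.001, 0.999, -0.041, 0.001]
contact_force: [-0.3, -0.5, 0.5]
gripper_width: 0.995
grasp_force: 0.0
```

```bash
cat >> h.py <<'E'
def needle(c):
    a,b=map(int,np.round(proj(c,[.5257,.1817,.038]))); g=c['im'][:,:,:].astype(int).sum(2)
    for v in range(b-2,b+14,3):
        print(v,a-10,(g[v,a-10:a+11]//3).tolist())
E
python3 - <<'E'
from h import *
c=cam('wrist'); discs(c); print(crd(-c['R'].T@c['t'])); needle(c); print('tip exp',proj(c,[.5257,.1817,.038])); go(wpt(-.0003,-.1425,.19),tool(YAW))
E
```

```text
[  42  186   57   54 1202] box ctr [ -29.8 -327.6  -19. ] dot px [0. 0.] 
[266 236  21  19 305] box ctr [   0.6 -143.   -19. ] dot px [276.1 246.2] [   1.8 -142.9  -19. ]
[305 236  21  20 315] box ctr [   1.  -107.9  -19. ] dot px [315.1 246.2] [   1.7 -107.8  -19. ]
[373 346  12  14 130] box ctr [124.3 -36.  -19. ] dot px [0. 0.] 
[-127.55312266 -141.7652557   252.13794042]
251 266 [250, 234, 198, 190, 179, 114, 104, 104, 107, 107, 108, 111, 107, 107, 107, 109, 107, 108, 115, 130, 141]
254 266 [248, 248, 249, 250, 248, 219, 126, 106, 108, 105, 104, 103, 106, 108, 109, 117, 130, 145, 147, 148, 149]
257 266 [248, 249, 248, 250, 249, 224, 113, 102, 106, 110, 109, 106, 103, 98, 100, 119, 149, 151, 150, 152, 150]
260 266 [250, 251, 251, 252, 247, 154, 102, 102, 108, 109, 111, 108, 104, 99, 99, 109, 140, 150, 155, 152, 152]
263 266 [124, 125, 123, 124, 120, 104, 100, 98, 84, 85, 79, 82, 91, 91, 97, 93, 70, 64, 64, 62, 62]
266 266 [168, 152, 103, 60, 48, 50, 54, 50, 52, 50, 50, 52, 50, 51, 51, 50, 49, 61, 84, 106, 118]
tip exp [276.26294437 252.7810515 ]
shift now-axes mm [-43.   -2.2 -11.3] then turn deg [-0.1 -0.  -0. ]
```

The dot and the needle now agree to about 0.3 mm. Next I'll press the cap with closed fingers.

Emit:
drive_tool --increments '[{"claw": 0.04,"dx": 0,"dy": 0,"dz": -0.016,"wx": 0,"wy": 0,"wz": 0},{"claw": 0,"dx": -0.0215,"dy": -0.0011,"dz": 0,"wx": 0,"wy": 0,"wz": 0},{"claw": 0,"dx": -0.0215,"dy": -0.0011,"dz": 0,"wx": 0,"wy": 0,"wz": 0},{"claw": 0,"dx": 0,"dy": 0,"dz": 0,"wx": 0,"wy": 0,"wz": 0},{"claw": 0,"dx": 0,"dy": 0,"dz": 0,"wx": 0,"wy": 0,"wz": 0},{"claw": 0,"dx": 0,"dy": 0,"dz": 0.015,"wx": 0,"wy": 0,"wz": 0},{"claw": 0,"dx": 0,"dy": 0,"dz": 0.015,"wx": 0,"wy": 0,"wz": 0},{"claw": 0,"dx": 0,"dy": 0,"dz": 0.006,"wx": 0,"wy": 0,"wz": 0},{"claw": 0,"dx": 0,"dy": 0,"dz": 0,"wx": 0,"wy": 0,"wz": 0}]' --newtons 20

```text
t: 40.17
eef_pos: [0.5274, 0.1823, 0.1571]
tool_rot: [-0.001, 0.999, -0.041, -0.001]
contact_force: [0.1, -0.4, -0.4]
gripper_width: 0.006
grasp_force: 0.0
```

Emit:
drive_tool --increments '[{"claw": 0,"dx": 0,"dy": 0,"dz": 0.003,"wx": 0,"wy": 0,"wz": 0},{"claw": 0,"dx": 0,"dy": 0,"dz": 0.003,"wx": 0,"wy": 0,"wz": 0},{"claw": 0,"dx": 0,"dy": 0,"dz": 0.003,"wx": 0,"wy": 0,"wz": 0},{"claw": 0,"dx": 0,"dy": 0,"dz": 0.003,"wx": 0,"wy": 0,"wz": 0},{"claw": 0,"dx": 0,"dy": 0,"dz": 0,"wx": 0,"wy": 0,"wz": 0}]'

```text
t: 40.8
eef_pos: [0.528, 0.1825, 0.1462]
tool_rot: [-0.001, 0.999, -0.041, 0.0]
contact_force: [0.2, -0.7, 3.6]
gripper_width: 0.0
grasp_force: 1.3
```

Emit:
drive_tool --increments '[{"claw": 0,"dx": 0,"dy": 0,"dz": 0.003,"wx": 0,"wy": 0,"wz": 0},{"claw": 0,"dx": 0,"dy": 0,"dz": 0.003,"wx": 0,"wy": 0,"wz": 0},{"claw": 0,"dx": 0,"dy": 0,"dz": 0.002,"wx": 0,"wy": 0,"wz": 0},{"claw": 0,"dx": 0,"dy": 0,"dz": 0.001,"wx": 0,"wy": 0,"wz": 0},{"claw": 0,"dx": 0,"dy": 0,"dz": 0,"wx": 0,"wy": 0,"wz": 0}]'

```text
t: 41.42
eef_pos: [0.5282, 0.1827, 0.1397]
tool_rot: [-0.001, 0.999, -0.041, 0.001]
contact_force: [-7.6, -3.7, 27.2]
gripper_width: -0.001
grasp_force: 13.4
```

Fully bottomed at 27 N. Let it spring back, then go to the handle.

Emit:
drive_tool --increments '[{"claw": 0,"dx": 0,"dy": 0,"dz": -0.004,"wx": 0,"wy": 0,"wz": 0},{"claw": 0,"dx": 0,"dy": 0,"dz": -0.008,"wx": 0,"wy": 0,"wz": 0},{"claw": 0,"dx": 0,"dy": 0,"dz": -0.01,"wx": 0,"wy": 0,"wz": 0},{"claw": 0,"dx": 0,"dy": 0,"dz": -0.03,"wx": 0,"wy": 0,"wz": 0},{"claw": 0,"dx": 0.02,"dy": 0,"dz": 0,"wx": 0,"wy": 0,"wz": 0},{"claw": 0.085,"dx": 0.022,"dy": 0,"dz": 0.01,"wx": 0,"wy": 0,"wz": 0},{"claw": 0.085,"dx": 0,"dy": 0,"dz": 0,"wx": 0,"wy": 0,"wz": 0},{"claw": 0.085,"dx": 0,"dy": 0,"dz": 0,"wx": 0,"wy": 0,"wz": 0},{"claw": 0.085,"dx": 0,"dy": 0,"dz": 0,"wx": 0,"wy": 0,"wz": 0},{"claw": 0.085,"dx": 0,"dy": 0,"dz": 0,"wx": 0,"wy": 0,"wz": 0}]'

```text
t: 42.68
eef_pos: [0.5692, 0.1792, 0.1794]
tool_rot: [-0.001, 0.999, -0.041, 0.0]
contact_force: [-0.3, 0.3, 0.7]
gripper_width: 0.995
grasp_force: 0.0
```

Run:
```python
from h import *
c=cam('wrist'); discs(c); print(pose()[0]); needle(c); print('tip exp',proj(c,[.5257,.1817,.038])); go(wpt(-.0885,-.0522,.0695),tool(YAW))
```

```text
[  45  184   57   54 1196] box ctr [ -29.4 -327.7  -19. ] dot px [0. 0.] 
[269 233  22  19 307] box ctr [  -0.2 -142.8  -19. ] dot px [279.4 244. ] [   1.8 -142.9  -19. ]
[308 233  21  21 319] box ctr [   0.7 -108.2  -19. ] dot px [318.4 244. ] [   1.7 -107.7  -19. ]
[376 343  11  15  94] box ctr [123.5 -36.4 -19. ] dot px [384.5 348.5] [121.6 -33.  -19. ]
[0.56933002 0.1791484  0.17937689]
248 270 [220, 195, 188, 188, 165, 111, 104, 106, 104, 104, 107, 107, 106, 106, 108, 107, 106, 106, 111, 127, 150]
251 270 [248, 248, 245, 222, 187, 113, 103, 106, 103, 102, 101, 101, 104, 107, 108, 113, 127, 141, 146, 147, 145]
254 270 [249, 249, 249, 250, 249, 178, 106, 104, 108, 109, 108, 105, 101, 98, 107, 137, 151, 151, 153, 152, 152]
257 270 [250, 250, 250, 252, 248, 124, 98, 104, 107, 110, 109, 106, 103, 98, 102, 122, 151, 155, 153, 153, 155]
260 270 [133, 137, 135, 135, 123, 97, 101, 105, 102, 95, 89, 94, 101, 101, 99, 89, 71, 68, 67, 67, 67]
263 270 [132, 119, 83, 55, 50, 50, 51, 52, 51, 49, 48, 50, 51, 50, 51, 51, 52, 62, 85, 101, 108]
tip exp [279.65352938 250.46528301]
shift now-axes mm [ 47.   91.9 109.7] then turn deg [-0.1 -0.   0.1]
```

Emit:
drive_tool --increments '[{"claw": 0.06,"dx": 0.0157,"dy": 0.0306,"dz": 0,"wx": 0,"wy": 0,"wz": 0},{"claw": 0.06,"dx": 0.0157,"dy": 0.0306,"dz": 0,"wx": 0,"wy": 0,"wz": 0},{"claw": 0.06,"dx": 0.0157,"dy": 0.0306,"dz": 0,"wx": 0,"wy": 0,"wz": 0},{"claw": 0.05,"dx": 0,"dy": 0,"dz": 0.035,"wx": 0,"wy": 0,"wz": 0},{"claw": 0.05,"dx": 0,"dy": 0,"dz": 0.035,"wx": 0,"wy": 0,"wz": 0},{"claw": 0.05,"dx": 0,"dy": 0,"dz": 0.03,"wx": 0,"wy": 0,"wz": 0},{"claw": 0.04,"dx": 0,"dy": 0,"dz": 0.0097,"wx": 0,"wy": 0,"wz": 0},{"claw": 0.012,"dx": 0,"dy": 0,"dz": 0,"wx": 0,"wy": 0,"wz": 0},{"claw": 0.012,"dx": 0,"dy": 0,"dz": 0,"wx": 0,"wy": 0,"wz": 0},{"claw": 0.012,"dx": 0,"dy": 0,"dz": 0,"wx": 0,"wy": 0,"wz": 0},{"claw": 0.012,"dx": 0,"dy": 0,"dz": 0,"wx": 0,"wy": 0,"wz": 0},{"claw": 0.012,"dx": 0,"dy": 0,"dz": 0,"wx": 0,"wy": 0,"wz": 0}]' --newtons 40

```text
t: 44.22
eef_pos: [0.6095, 0.0841, 0.07]
tool_rot: [-0.001, 0.999, -0.041, 0.001]
contact_force: [-1.3, 0.5, 2.8]
gripper_width: 0.2
grasp_force: 41.1
```

Emit:
drive_tool --increments '[{"claw": 0.012,"dx": 0,"dy": -0.002,"dz": 0,"wx": 0,"wy": 0,"wz": 0},{"claw": 0.012,"dx": 0,"dy": -0.004,"dz": 0,"wx": 0,"wy": 0,"wz": 0},{"claw": 0.012,"dx": 0,"dy": -0.006,"dz": 0,"wx": 0,"wy": 0,"wz": 0},{"claw": 0.012,"dx": 0,"dy": -0.006,"dz": 0,"wx": 0,"wy": 0,"wz": 0},{"claw": 0.012,"dx": 0,"dy": -0.006,"dz": 0,"wx": 0,"wy": 0,"wz": 0},{"claw": 0.012,"dx": 0,"dy": -0.005,"dz": 0,"wx": 0,"wy": 0,"wz": 0},{"claw": 0.012,"dx": 0,"dy": -0.003,"dz": 0,"wx": 0,"wy": 0,"wz": 0},{"claw": 0.012,"dx": 0,"dy": -0.0015,"dz": 0,"wx": 0,"wy": 0,"wz": 0},{"claw": 0.012,"dx": 0,"dy": 0,"dz": 0,"wx": 0,"wy": 0,"wz": 0},{"claw": 0.012,"dx": 0,"dy": 0,"dz": 0,"wx": 0,"wy": 0,"wz": 0}]'

```text
t: 45.48
eef_pos: [0.6122, 0.1171, 0.0699]
tool_rot: [-0.001, 0.999, -0.041, 0.0]
contact_force: [-2.0, -2.0, 5.8]
gripper_width: 0.196
grasp_force: 41.4
```

Run:
```python
from h import *
P,Q=pose(); print(get_obs()['contact_force'],crd(P),get_obs()['gripper_width'])
```

```text
[-2.00977122 -1.97361154  5.79858005] [-89.20439711 -85.46223122  24.94904064] 0.1959197923464079
```

Need −1.6 mm more.

Emit:
drive_tool --increments '[{"claw": 0.012,"dx": 0,"dy": -0.0008,"dz": 0,"wx": 0,"wy": 0,"wz": 0},{"claw": 0.012,"dx": 0,"dy": -0.0008,"dz": 0,"wx": 0,"wy": 0,"wz": 0},{"claw": 0.012,"dx": 0,"dy": 0,"dz": 0,"wx": 0,"wy": 0,"wz": 0},{"claw": 0.012,"dx": 0,"dy": 0,"dz": 0,"wx": 0,"wy": 0,"wz": 0}]'

```text
t: 45.98
eef_pos: [0.6123, 0.1183, 0.0699]
tool_rot: [-0.001, 0.999, -0.041, 0.0]
contact_force: [-1.8, -2.9, 5.3]
gripper_width: 0.196
grasp_force: 41.4
```

Run:
```python
from h import *
P,Q=pose(); print(get_obs()['contact_force'],crd(P),get_obs()['gripper_width'])
```

```text
[-1.76958555 -2.88649409  5.31418346] [-89.20470431 -86.71382662  24.91349672] 0.19570737874581068
```

Emit:
drive_tool --increments '[{"claw": 0.012,"dx": 0,"dy": -0.0004,"dz": 0,"wx": 0,"wy": 0,"wz": 0},{"claw": 0.012,"dx": 0,"dy": 0,"dz": 0,"wx": 0,"wy": 0,"wz": 0},{"claw": 0.012,"dx": 0,"dy": 0.0008,"dz": 0,"wx": 0,"wy": 0,"wz": 0},{"claw": 0.012,"dx": 0,"dy": 0,"dz": 0,"wx": 0,"wy": 0,"wz": 0},{"claw": 0.025,"dx": 0,"dy": 0,"dz": 0,"wx": 0,"wy": 0,"wz": 0},{"claw": 0.04,"dx": 0,"dy": 0,"dz": 0,"wx": 0,"wy": 0,"wz": 0},{"claw": 0.05,"dx": 0,"dy": 0,"dz": -0.02,"wx": 0,"wy": 0,"wz": 0},{"claw": 0.06,"dx": 0,"dy": 0,"dz": -0.04,"wx": 0,"wy": 0,"wz": 0},{"claw": 0.085,"dx": 0,"dy": 0,"dz": -0.049,"wx": 0,"wy": 0,"wz": 0},{"claw": 0.085,"dx": -0.0155,"dy": -0.0185,"dz": 0,"wx": 0,"wy": 0,"wz": 0},{"claw": 0.085,"dx": -0.0155,"dy": -0.0185,"dz": 0,"wx": 0,"wy": 0,"wz": 0},{"claw": 0.085,"dx": -0.0155,"dy": -0.0185,"dz": 0,"wx": 0,"wy": 0,"wz": 0},{"claw": 0.085,"dx": 0,"dy": 0,"dz": 0,"wx": 0,"wy": 0,"wz": 0},{"claw": 0.085,"dx": 0,"dy": 0,"dz": 0,"wx": 0,"wy": 0,"wz": 0}]'

```text
t: 47.72
eef_pos: [0.5709, 0.1765, 0.1792]
tool_rot: [-0.001, 0.999, -0.041, 0.001]
contact_force: [0.2, -2.0, -0.2]
gripper_width: 1.001
grasp_force: 0.0
```

Run:
```python
from h import *
c=cam('wrist'); discs(c); print(pose()[0],crd(-c['R'].T@c['t'])); needle(c); print('tip exp',proj(c,[.5257,.1817,.038])); go(wpt(-.0003,-.1425,.19),tool(YAW))
```

```text
[  43  186   57   54 1203] box ctr [ -29.8 -327.2  -19. ] dot px [0. 0.] 
[267 235  21  20 303] box ctr [   0.2 -142.5  -19. ] dot px [276.8 246.1] [   1.7 -142.7  -19. ]
[228 236  21  20 319] box ctr [   1.3 -177.7  -19. ] dot px [237.8 246.3] [   2.1 -177.9  -19. ]
[327 346  12  15 146] box ctr [124.3 -84.7 -19. ] dot px [0. 0.] 
[359 346  12  14 134] box ctr [124.2 -51.2 -19. ] dot px [0. 0.] 
[0.57098371 0.17609377 0.17891867] [-127.52452598 -142.09493767  252.44454896]
251 267 [249, 233, 197, 189, 180, 114, 105, 106, 109, 108, 106, 108, 108, 109, 107, 108, 108, 107, 114, 130, 144]
254 267 [247, 248, 248, 248, 241, 162, 111, 105, 106, 105, 106, 103, 106, 107, 114, 126, 135, 146, 148, 147, 148]
257 267 [248, 248, 248, 250, 246, 136, 96, 104, 109, 110, 107, 105, 99, 100, 105, 129, 150, 151, 148, 152, 151]
260 267 [250, 250, 250, 249, 219, 112, 100, 106, 110, 109, 109, 105, 101, 99, 101, 121, 148, 152, 150, 153, 152]
263 267 [123, 124, 125, 123, 114, 98, 99, 90, 83, 78, 77, 80, 93, 98, 96, 86, 65, 63, 62, 62, 60]
266 267 [157, 111, 66, 48, 49, 50, 51, 51, 50, 52, 51, 53, 49, 51, 49, 51, 51, 67, 99, 115, 118]
tip exp [276.73928863 252.70571474]
shift now-axes mm [-42.9  -1.6 -11.1] then turn deg [-0.1 -0.1 -0. ]
```

Inner dot at −142.7, in line with the needle. Press again.

Emit:
drive_tool --increments '[{"claw": 0.04,"dx": 0,"dy": 0,"dz": -0.016,"wx": 0,"wy": 0,"wz": 0},{"claw": 0,"dx": -0.0215,"dy": -0.0008,"dz": 0,"wx": 0,"wy": 0,"wz": 0},{"claw": 0,"dx": -0.0215,"dy": -0.0008,"dz": 0,"wx": 0,"wy": 0,"wz": 0},{"claw": 0,"dx": 0,"dy": 0,"dz": 0,"wx": 0,"wy": 0,"wz": 0},{"claw": 0,"dx": 0,"dy": 0,"dz": 0,"wx": 0,"wy": 0,"wz": 0},{"claw": 0,"dx": 0,"dy": 0,"dz": 0.015,"wx": 0,"wy": 0,"wz": 0},{"claw": 0,"dx": 0,"dy": 0,"dz": 0.015,"wx": 0,"wy": 0,"wz": 0},{"claw": 0,"dx": 0,"dy": 0,"dz": 0.006,"wx": 0,"wy": 0,"wz": 0},{"claw": 0,"dx": 0,"dy": 0,"dz": 0.003,"wx": 0,"wy": 0,"wz": 0},{"claw": 0,"dx": 0,"dy": 0,"dz": 0.003,"wx": 0,"wy": 0,"wz": 0},{"claw": 0,"dx": 0,"dy": 0,"dz": 0.003,"wx": 0,"wy": 0,"wz": 0},{"claw": 0,"dx": 0,"dy": 0,"dz": 0.003,"wx": 0,"wy": 0,"wz": 0},{"claw": 0,"dx": 0,"dy": 0,"dz": 0,"wx": 0,"wy": 0,"wz": 0}]' --newtons 20

```text
t: 49.4
eef_pos: [0.5276, 0.1826, 0.1466]
tool_rot: [-0.001, 0.999, -0.041, 0.0]
contact_force: [-0.3, -0.3, 2.3]
gripper_width: -0.001
grasp_force: 1.2
```

Emit:
drive_tool --increments '[{"claw": 0,"dx": 0,"dy": 0,"dz": 0.003,"wx": 0,"wy": 0,"wz": 0},{"claw": 0,"dx": 0,"dy": 0,"dz": 0.003,"wx": 0,"wy": 0,"wz": 0},{"claw": 0,"dx": 0,"dy": 0,"dz": 0.002,"wx": 0,"wy": 0,"wz": 0},{"claw": 0,"dx": 0,"dy": 0,"dz": 0.0005,"wx": 0,"wy": 0,"wz": 0},{"claw": 0,"dx": 0,"dy": 0,"dz": 0,"wx": 0,"wy": 0,"wz": 0}]'

```text
t: 50.02
eef_pos: [0.5278, 0.1827, 0.1398]
tool_rot: [-0.001, 0.999, -0.041, 0.001]
contact_force: [-5.2, -2.5, 20.3]
gripper_width: -0.004
grasp_force: 10.2
```

Emit:
drive_tool --increments '[{"claw": 0,"dx": 0,"dy": 0,"dz": -0.004,"wx": 0,"wy": 0,"wz": 0},{"claw": 0,"dx": 0,"dy": 0,"dz": -0.008,"wx": 0,"wy": 0,"wz": 0},{"claw": 0,"dx": 0,"dy": 0,"dz": -0.01,"wx": 0,"wy": 0,"wz": 0},{"claw": 0,"dx": 0,"dy": 0,"dz": -0.03,"wx": 0,"wy": 0,"wz": 0},{"claw": 0,"dx": 0.02,"dy": 0,"dz": 0,"wx": 0,"wy": 0,"wz": 0},{"claw": 0.06,"dx": 0.035,"dy": 0.02,"dz": 0,"wx": 0,"wy": 0,"wz": 0},{"claw": 0.06,"dx": 0.035,"dy": 0.035,"dz": 0,"wx": 0,"wy": 0,"wz": 0},{"claw": 0.06,"dx": 0,"dy": 0,"dz": 0,"wx": 0,"wy": 0,"wz": 0},{"claw": 0.06,"dx": 0,"dy": 0,"dz": 0,"wx": 0,"wy": 0,"wz": 0}]'

```text
t: 51.15
eef_pos: [0.612, 0.1204, 0.1895]
tool_rot: [-0.001, 0.999, -0.041, -0.001]
contact_force: [-0.2, -0.4, -0.3]
gripper_width: 0.703
grasp_force: 0.0
```

Run:
```python
from h import *
go(wpt(-.0887,-.0868,.07),tool(YAW))
```

```text
shift now-axes mm [1.000e-01 2.300e+00 1.195e+02] then turn deg [-0.1  0.1  0.1]
```

Emit:
drive_tool --increments '[{"claw": 0.05,"dx": 0,"dy": 0.0023,"dz": 0.035,"wx": 0,"wy": 0,"wz": 0},{"claw": 0.05,"dx": 0,"dy": 0,"dz": 0.04,"wx": 0,"wy": 0,"wz": 0},{"claw": 0.05,"dx": 0,"dy": 0,"dz": 0.03,"wx": 0,"wy": 0,"wz": 0},{"claw": 0.04,"dx": 0,"dy": 0,"dz": 0.0145,"wx": 0,"wy": 0,"wz": 0},{"claw": 0.012,"dx": 0,"dy": 0,"dz": 0,"wx": 0,"wy": 0,"wz": 0},{"claw": 0.012,"dx": 0,"dy": 0,"dz": 0,"wx": 0,"wy": 0,"wz": 0},{"claw": 0.012,"dx": 0,"dy": 0,"dz": 0,"wx": 0,"wy": 0,"wz": 0},{"claw": 0.012,"dx": 0,"dy": 0,"dz": 0,"wx": 0,"wy": 0,"wz": 0},{"claw": 0.012,"dx": 0,"dy": 0,"dz": 0,"wx": 0,"wy": 0,"wz": 0}]' --newtons 40

```text
t: 52.28
eef_pos: [0.6121, 0.1189, 0.0707]
tool_rot: [-0.001, 0.999, -0.041, -0.0]
contact_force: [-3.0, 3.4, -0.8]
gripper_width: 0.201
grasp_force: 40.7
```

Emit:
drive_tool --increments '[{"claw": 0.012,"dx": 0,"dy": 0.002,"dz": 0,"wx": 0,"wy": 0,"wz": 0},{"claw": 0.012,"dx": 0,"dy": 0.004,"dz": 0,"wx": 0,"wy": 0,"wz": 0},{"claw": 0.012,"dx": 0,"dy": 0.006,"dz": 0,"wx": 0,"wy": 0,"wz": 0},{"claw": 0.012,"dx": 0,"dy": 0.006,"dz": 0,"wx": 0,"wy": 0,"wz": 0},{"claw": 0.012,"dx": 0,"dy": 0.006,"dz": 0,"wx": 0,"wy": 0,"wz": 0},{"claw": 0.012,"dx": 0,"dy": 0.006,"dz": 0,"wx": 0,"wy": 0,"wz": 0},{"claw": 0.012,"dx": 0,"dy": 0.006,"dz": 0,"wx": 0,"wy": 0,"wz": 0},{"claw": 0.012,"dx": 0,"dy": 0.006,"dz": 0,"wx": 0,"wy": 0,"wz": 0},{"claw": 0.012,"dx": 0,"dy": 0.006,"dz": 0,"wx": 0,"wy": 0,"wz": 0},{"claw": 0.012,"dx": 0,"dy": 0.006,"dz": 0,"wx": 0,"wy": 0,"wz": 0},{"claw": 0.012,"dx": 0,"dy": 0.006,"dz": 0,"wx": 0,"wy": 0,"wz": 0},{"claw": 0.012,"dx": 0,"dy": 0.006,"dz": 0,"wx": 0,"wy": 0,"wz": 0},{"claw": 0.012,"dx": 0,"dy": 0.006,"dz": 0,"wx": 0,"wy": 0,"wz": 0},{"claw": 0.012,"dx": 0,"dy": 0.005,"dz": 0,"wx": 0,"wy": 0,"wz": 0},{"claw": 0.012,"dx": 0,"dy": 0.003,"dz": 0,"wx": 0,"wy": 0,"wz": 0},{"claw": 0.012,"dx": 0,"dy": 0.002,"dz": 0,"wx": 0,"wy": 0,"wz": 0},{"claw": 0.012,"dx": 0,"dy": 0,"dz": 0,"wx": 0,"wy": 0,"wz": 0}]'

```text
t: 54.4
eef_pos: [0.6053, 0.0362, 0.0707]
tool_rot: [-0.001, 0.999, -0.041, -0.0]
contact_force: [-4.8, 2.1, 3.4]
gripper_width: 0.199
grasp_force: 41.3
```

Run:
```python
from h import *
P,Q=pose(); print(get_obs()['contact_force'],crd(P),get_obs()['gripper_width'])
```

```text
[-4.76663167  2.06255812  3.38700371] [-89.04100622  -4.30452967  25.6845908 ] 0.19932067024427585
```

Emit:
drive_tool --increments '[{"claw": 0.012,"dx": 0,"dy": 0.002,"dz": 0,"wx": 0,"wy": 0,"wz": 0},{"claw": 0.012,"dx": 0,"dy": 0.002,"dz": 0,"wx": 0,"wy": 0,"wz": 0},{"claw": 0.012,"dx": 0,"dy": 0.002,"dz": 0,"wx": 0,"wy": 0,"wz": 0},{"claw": 0.012,"dx": 0,"dy": 0.002,"dz": 0,"wx": 0,"wy": 0,"wz": 0},{"claw": 0.012,"dx": 0,"dy": 0.002,"dz": 0,"wx": 0,"wy": 0,"wz": 0}]'

```text
t: 55.02
eef_pos: [0.6045, 0.0268, 0.0707]
tool_rot: [-0.001, 0.999, -0.041, -0.0]
contact_force: [-5.5, 2.7, 2.7]
gripper_width: 0.2
grasp_force: 41.3
```

Emit:
drive_tool --increments '[{"claw": 0.012,"dx": 0,"dy": 0.003,"dz": 0,"wx": 0,"wy": 0,"wz": 0},{"claw": 0.012,"dx": 0,"dy": 0.004,"dz": 0,"wx": 0,"wy": 0,"wz": 0},{"claw": 0.012,"dx": 0,"dy": 0.004,"dz": 0,"wx": 0,"wy": 0,"wz": 0}]'

```text
t: 55.4
eef_pos: [0.6036, 0.0158, 0.0707]
tool_rot: [-0.001, 0.999, -0.041, -0.0]
contact_force: [-4.9, 2.7, 3.2]
gripper_width: 0.202
grasp_force: 41.3
```

Emit:
drive_tool --increments '[{"claw": 0.012,"dx": 0,"dy": 0.004,"dz": 0,"wx": 0,"wy": 0,"wz": 0},{"claw": 0.012,"dx": 0,"dy": 0.004,"dz": 0,"wx": 0,"wy": 0,"wz": 0},{"claw": 0.012,"dx": 0,"dy": 0.003,"dz": 0,"wx": 0,"wy": 0,"wz": 0}]'

```text
t: 55.78
eef_pos: [0.6028, 0.0059, 0.0707]
tool_rot: [-0.002, 0.999, -0.041, -0.0]
contact_force: [-4.8, 9.5, 1.7]
gripper_width: 0.198
grasp_force: 41.1
```

Emit:
drive_tool --increments '[{"claw": 0.012,"dx": 0,"dy": 0.002,"dz": 0,"wx": 0,"wy": 0,"wz": 0},{"claw": 0.012,"dx": 0,"dy": 0.001,"dz": 0,"wx": 0,"wy": 0,"wz": 0},{"claw": 0.012,"dx": 0,"dy": 0,"dz": 0,"wx": 0,"wy": 0,"wz": 0}]'

```text
t: 56.15
eef_pos: [0.6028, 0.0058, 0.0707]
tool_rot: [-0.003, 0.999, -0.04, 0.0]
contact_force: [-4.4, 10.8, 1.6]
gripper_width: 0.2
grasp_force: 41.0
```

At the stop. Relieve the load, let go and rise.

Emit:
drive_tool --increments '[{"claw": 0.012,"dx": 0,"dy": -0.002,"dz": 0,"wx": 0,"wy": 0,"wz": 0},{"claw": 0.012,"dx": 0,"dy": -0.001,"dz": 0,"wx": 0,"wy": 0,"wz": 0},{"claw": 0.025,"dx": 0,"dy": 0,"dz": 0,"wx": 0,"wy": 0,"wz": 0},{"claw": 0.04,"dx": 0,"dy": 0,"dz": 0,"wx": 0,"wy": 0,"wz": 0},{"claw": 0.05,"dx": 0,"dy": 0,"dz": -0.02,"wx": 0,"wy": 0,"wz": 0},{"claw": 0.06,"dx": 0,"dy": 0,"dz": -0.04,"wx": 0,"wy": 0,"wz": 0},{"claw": 0.085,"dx": 0,"dy": 0,"dz": -0.05,"wx": 0,"wy": 0,"wz": 0},{"claw": 0.085,"dx": 0,"dy": 0,"dz": -0.04,"wx": 0,"wy": 0,"wz": 0},{"claw": 0.085,"dx": -0.03,"dy": 0,"dz": 0,"wx": 0,"wy": 0,"wz": 0},{"claw": 0.085,"dx": -0.03,"dy": 0,"dz": 0,"wx": 0,"wy": 0,"wz": 0},{"claw": 0.085,"dx": -0.02,"dy": 0,"dz": 0,"wx": 0,"wy": 0,"wz": 0},{"claw": 0.085,"dx": 0,"dy": 0,"dz": 0,"wx": 0,"wy": 0,"wz": 0}]'

```text
t: 57.65
eef_pos: [0.5228, 0.0105, 0.2216]
tool_rot: [-0.001, 0.999, -0.041, 0.001]
contact_force: [-0.1, -0.5, 0.5]
gripper_width: 0.994
grasp_force: 0.0
```

Run:
```python
from h import *
c=cam('wrist'); P=pose()[0]; print(P); discs(c)
cv2.imwrite('pics/fin.png',cv2.resize(c['im'][60:360,100:500],(800,600),interpolation=cv2.INTER_CUBIC)[:,:,::-1])
```

```text
[0.52386137 0.01047407 0.22150886]
[176 186  19  19 276] box ctr [  0.7 -64.5 -19. ] dot px [184.5 196. ] [  1.7 -65.1 -19. ]
[211 186  19  19 275] box ctr [  0.6 -29.5 -19. ] dot px [219.5 196.3] [  2.  -30.1 -19. ]
[ 470  254   49   63 1818] box ctr [105.4 272.7 -19. ] dot px [0. 0.] 
[254 276  11  15 124] box ctr [100.4   7.5 -19. ] dot px [0. 0.] 
[283 276  11  14 116] box ctr [ 99.6  39.  -19. ] dot px [0. 0.]
```

View pics/fin.png

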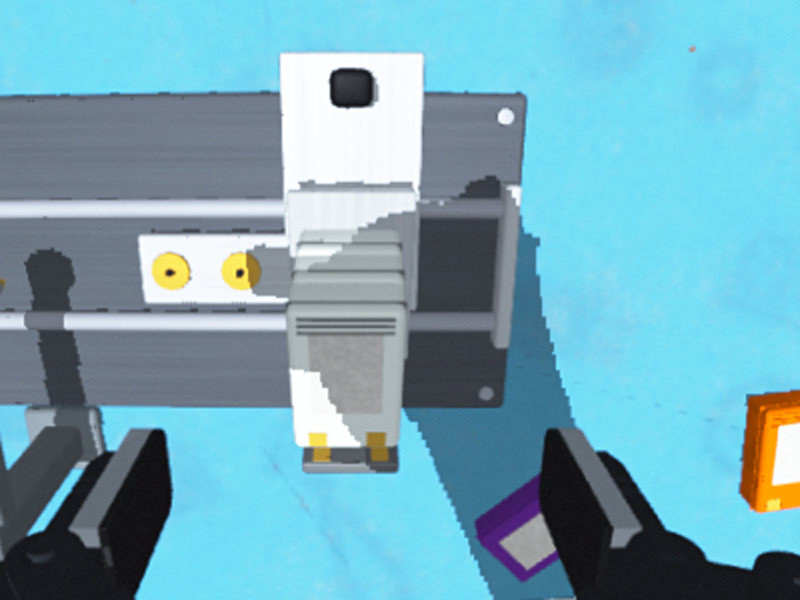

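The final picture shows the pile squarely aligned and against the backstop (top face 290–405, 305–447). The sled is at its stop: the outer dot is 25 mm homeward of where it started, and the sled stopped firmly there. The robot is clear of everything, so I'm handing in.

```bash
python3 -c "
from station import *
print(hand_in())"
```

```text
the job is handed in; nothing more can be done
None
```

I stacked all three white packs squarely against the backstop, pressed the probe fully down over the outer dot and then the inner dot, slid the loaded sled back to its home stop, and handed the job in; no verdict came back.

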